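Close the terminal cover under its sprung clip and reset the tripped breaker

ROBOT

A 6-joint arm with a two-finger parallel gripper is mounted at the origin on the work surface. World frame = base frame: x ahead of the robot, y to its left, z up, the work surface at z = 0. Lengths are in m, angles in rad, forces in N, time in s.
With the tool pointing down it reaches from about 0.35 to 0.975 m from the base axis. Payload 4.9 kg.
Tool frame: the origin (TCP) lies at the very end of the fingers, on their centre line; the grasp point (between the pads) lies 19 mm behind it (manip.grip_depth is the distance from the TCP to the grasp point, in m); z points along the fingers, x is the direction in which the jaws open and shut, and the axes are right-handed (so a half turn about z gives the same grasp; the last joint's range is limited). The gripper opens to 85 mm and grips with 20 to 120 N. Pads are 22 mm wide; open, the fingers measure 114 mm over their backs; the gripper's body (76 mm by 85 mm) begins 54 mm behind the grasp point. The pads swing forward as they close: fully open they stand 13 mm farther back than shut.
Start: joints at [1.16, 0.053, 1.613, -0, 1.476, -0.119], TCP at [0.18, 0.599, 0.231] pointing down, gripper open.
Joint ranges: [-3.01, 3.01], [-1.01, 2.22], [0.06, 2.58], [-1.02, 4.17], [0.09, 2.62], [-3.14, 3.14]. Speed limits (rad/s): [2.57, 2.57, 3.14, 3.14, 3.14, 3.14].

INTERFACE

Orientations are given as a unit quaternion [w, x, y, z].
In Python, from plant import manip gives the robot as it stands. The module is installed in compiled form; this text tells all that it offers.
- The arm moves only by the shell command python3 -m crank 'ROWS' [OPENING]. ROWS is JSON, a list of rows, each a list of 4 numbers: the shift along the tool's x, y, z in cm, then the turn about the tool's z in units of 6 degrees (1.0 is 6 degrees). A call has 1 to 10 rows; each row shifts and turns the commanded pose from where the row before left it, along the tool's axes as they then stand; what a row does not reach is not made up. A row lasts 1/12 s, in which the tool goes at most 41.7 mm and 7.16 degrees, less where a joint would pass 70% of its speed; a pose out of reach is approached as far as the arm can. A call with a gripper value outside its range is refused whole. OPENING is the opening, from 0 (shut) to 1 (fully open), set as the call begins (- or left out, the last holds). The fingers move at their own pace and stop on an object; the grip force is fixed at half the most. Time passes only in rows, so rows that do not move let the fingers close. It gives the time, the measured TCP pose, the force and the opening at its end, in the units of the state.
- manip.state(): the state, without advancing time (a new reading comes with each control period).
- manip.grab_frame(name): name is "scene" or "top" or "wrist"; returns a dict with "img" (400x640x3 uint8, red, green, blue), "intrinsics" (3x3 intrinsics, pixels), "D" ([k1, k2, p1, p2, k3] as OpenCV has them; the pictures are not rectified), "position" and "orientation" of the camera in the world. Camera axes: x right, y up, looking along -z (the intrinsics and any distortion apply to the point x, -y, -z); pixel columns grow to the right and rows downward; lengths in m; the calibration is good to about 2 mm. A picture is of the moment at which its call begins. There is no depth.
- manip.job_done(): hands the job in, once; it reports no verdict.
The state is a dict: "time": time; "joint_pos": joint angles; "joint_vel": joint speeds; "joint_efforts": joint torques, N m; "tool_pos": TCP position; "tool_rot": TCP orientation; "contact_force": force on the tool from outside, world axes, zero at the start; "ft_torque": the same for the moment, N m; "gripper_width": opening from 0.0 (shut) to 1.0 (fully open).
Only numpy, scipy, OpenCV 4.12 (cv2) and the standard library are available. Lean on these libraries where they do the work, as an engineer would, in place of code of your own. Each camera call takes 0.05 s, during which the arm holds its last target.

TASK

Put the sloping switch box back into service. Take the white terminal cover off the mat by its grip bar, lay it on the sloping face over the open terminal well and slide it up the slope so that its own edge lifts the sprung clip (do not touch the clip with the gripper), fully home against the stop and square over the well, and let go; only then reset the tripped breaker: push its toggle fully off (down the slope), then throw it fully on (up the slope). Leave the tin box, the tyre lever and the tilt-out bin where they are.

Things in the scene. Friction and masses are not known exactly. Their poses are not given: they have to be found in the camera images.
- front: Sloping face of a fixed grey sheet-steel switch box (280 wide, 230 deep, 128 mm high at the back; place and yaw vary). 221 mm up the slope by 280 wide, inclined 25 degrees, low edge 35 mm above the shelf on the robot's side. Origin: middle of the face, on its surface; x up the slope, y across, z straight out. Open terminal well, 80 (x) by 60 mm (y), at x 0, y +62 mm; face flat around it.
- home (a point): Axes as front, at its x -25, y +62, z +20 mm: where cover_grip lies when the cover is fully home against the stop and square over the well.
- stop (a point): Middle of the foot of the steel stop that the cover's leading edge meets, at x +70, y +62, z 0 mm of front; the stop is 50 mm wide (y) and 5 mm high. Behind it the clip's hinge stands between two ears 14 mm high.
- cover_grip (a point): White rigid plastic cover, 110 g, loose, flat on the red 4 mm mat; yaw varies. Plate 130 (x) by 84 (y) by 5 mm; across it a grip bar 12 thick (x), 54 long (y), 30 mm tall above the plate. Point: middle of the bar, 20 mm above the plate's underside. x points to the bevelled leading edge, which goes under the clip, 95 mm ahead; trailing edge 35 mm behind; z out of the plate on the bar's side.
- clip_nose (a point): Nose of the sprung clip, a spring-steel strip 64 mm wide hinged at x +92, z +7 mm of front. At rest the nose lies on the face at x +48, y +62 mm, 22 mm short of the stop; the nose is rolled (6 mm round); from it a lead-in lip turns up at 30 degrees towards the coming cover, its free edge at x +32 mm, 9 to 12 mm above the face. No part stands above 14 mm.
- clip (a joint): Clip angle (rad): 0 with its nose on the face, about 0.1 when it stands on the 5 mm cover. The spring presses with about 1.5 N at rest, 2.5 N on the cover; sliding the cover under it takes about 5 to 12 N up the slope. It holds the cover on the slope once let go; a cover not yet under it may slide down.
- breaker (a point): Middle of the outer face of the breaker's raised escutcheon, 62 (x) by 40 mm (y), at x -5, y -75, z +26 mm of front, in the middle of the black moulded breaker body, 130 (x) by 76 mm (y), which stands 18 mm out of the sloping face.
- toggle_tip (a point): Tip of the breaker's grey toggle: 22 mm wide (y of front), 10 mm thick, 52 mm long from its pivot at x -5, y -75, z +14 mm of front, pivot axis along y. Tripped, it stands about square to the face, its tip 66 mm out of the face and 40 mm above the escutcheon.
- toggle (a joint): Toggle angle (rad): 0 fully off (leaning 0.38 rad down the slope), 0.76 fully on (leaning 0.38 rad up the slope), both hard stops; tripped, it starts at 0.30 to 0.46. It moves stiffly (4 to 5 N at the tip) and stays where it is left.
- tin_mid (a point): Bystander: closed tin box, 94 by 139 by 57 mm, standing loose on the shelf; middle of the box. Mat and tin may stand on either side of the switch box.
- lever_mid (a point): Bystander: brushed aluminium tyre lever, about 200 mm long (y), 20 mm wide, up to 12 mm high, lying loose on the shelf in front of the switch box; its middle.
- bin_rim (a point): Bystander: middle of the upper front rim of the tilt-out bin of clear plastic (bin 162 mm wide, 150 mm high in a grey frame 175 by 130 by 170 mm), standing at the far edge of the shelf, partly tilted out towards the robot.
Not all that is in view belongs to the job. What is meant by the part that bears cover_grip is not purple, and is the smaller of those in its own colour.

How it is judged:
On the way, in this order (a step that is already met when the one before it is completed fails the run):
1. the cover is slid home under the clip, against the stop, square over the well (x of cover_grip in the frame of home between -0.006 and 0.005 m and y of cover_grip in the frame of home between -0.008 and 0.008 m and z of cover_grip in the frame of home between -0.004 and 0.004 m and angle between the x axis of cover_grip and the x axis of home, either way round below 0.1 rad and value of joint clip above 0.06 rad and contact force between the fingers and cover below 0.1 N), for 0.2 s.
2. the toggle is pushed fully off (value of joint toggle below 0.07 rad), for 0.1 s.
3. the toggle is thrown fully on (value of joint toggle above 0.69 rad), for 0.1 s.
At the end, for the whole second after the job is handed in: The cover lies flat on the face under the clip (clip raised on it by more than 0.06 rad), its grip point within 6 mm below and 5 mm above home along the slope, 8 mm across and 4 mm in height, within 0.1 rad of square, released and at rest; the toggle stands fully on (above 0.69 rad) (x of cover_grip in the frame of home between -0.006 and 0.005 m and y of cover_grip in the frame of home between -0.008 and 0.008 m and z of cover_grip in the frame of home between -0.004 and 0.004 m and angle between the x axis of cover_grip and the x axis of home, either way round below 0.1 rad and value of joint clip above 0.06 rad and linear speed of cover below 0.01 m/s and value of joint toggle above 0.69 rad); the robot touches nothing.
It fails at once if the gripper touches the sprung clip (contact force between any of the arm, the fingers and clip above 1 N).
It fails at once if the toggle is thrown on while the terminals are uncovered (value of joint toggle above 0.6 rad and distance between cover_grip and home above 0.012 m).
It fails at once if the tin box is moved (distance of tin_mid from where it was at the start of the episode above 0.02 m).
It fails at once if the tyre lever is moved (distance of lever_mid from where it was at the start of the episode above 0.02 m).
It fails at once if the tilt-out bin is moved (distance of bin_rim from where it was at the start of the episode above 0.02 m).
It also fails if it takes over 61 s, if anything falls off the work surface, if the arm or the gripper's body presses on something with over 40 N, if the wrist force passes 120 N, or if a joint passes its speed limit or range.

## Working session

There is one attempt and no reset: what is moved stays moved. The work goes in short steps, Python scripts to look and compute and a shell command to move; the robot and the scene stay as the last step left them, time stands still between calls to the robot, and variables do not carry over. Pictures are saved under pics/ and viewed, and the job is handed in when it is done.

```bash
mkdir -p pics; ls
python3 - <<'E'
from plant import manip
import cv2
print(manip.state(), manip.grip_depth)
for n in ["scene","top","wrist"]:
    f=manip.grab_frame(n)
    cv2.imwrite(f"pics/{n}0.png",f["img"][:,:,::-1])
    print(n,f["intrinsics"],f["D"],f["position"],f["orientation"])
E
```

```text
pics
{'time': 0.0, 'joint_pos': array([ 1.16000363e+00,  5.33516205e-02,  1.61429803e+00,  1.44090435e-05,
        1.47598939e+00, -1.18981339e-01]), 'joint_vel': array([-0.00056807,  0.00056537,  0.00232087, -0.00122337,  0.00105007,
        0.00043348]), 'joint_efforts': array([-1.76351892e-03, -3.93672037e+01, -3.70175171e+01, -3.19653427e-04,
        6.92753558e-03, -1.20543584e-05]), 'tool_pos': array([0.17953936, 0.59800866, 0.23006385]), 'tool_rot': array([ 5.02635622e-04,  8.02398733e-01,  5.96787422e-01, -8.91251765e-04]), 'contact_force': array([ 0.04100501, -0.6983741 , -0.64801562]), 'ft_torque': array([ 0.05037042, -0.00062058, -0.0213862 ]), 'gripper_width': 1.0019658289323685} 0.0187
scene [[407.45809452   0.         321.6131701 ]
 [  0.         407.45809452 198.99606798]
 [  0.           0.           1.        ]] [-0.10094193  0.          0.          0.          0.        ] [ 1.04349662 -0.81603914  0.68950903] [0.82708041 0.45715681 0.15937082 0.28556363]
top [[477.56640608   0.         307.86265048]
 [  0.         477.56640608 210.60914551]
 [  0.           0.           1.        ]] [-0.04532106  0.          0.          0.          0.        ] [ 0.28322111 -0.09089713  1.39771757] [ 0.71059275  0.04596048 -0.05099083 -0.70024675]
wrist [[320.93220213   0.         321.96357239]
 [  0.         320.93220213 200.31556812]
 [  0.           0.           1.        ]] [-0.02551019  0.          0.          0.          0.        ] [0.10313089 0.62117314 0.37306514] [ 0.79217834 -0.12774998 -0.09362789  0.58937868]
```

View pics/scene0.png

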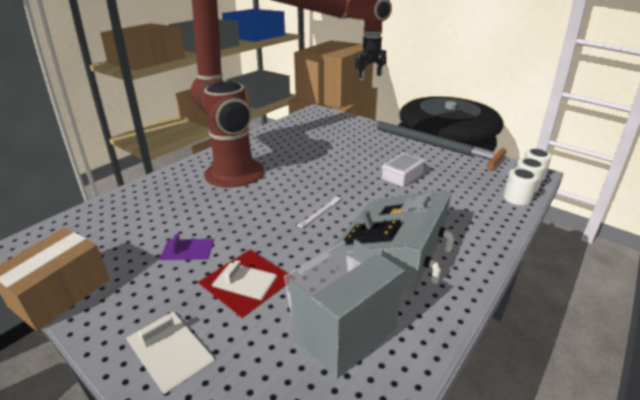

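View pics/top0.png

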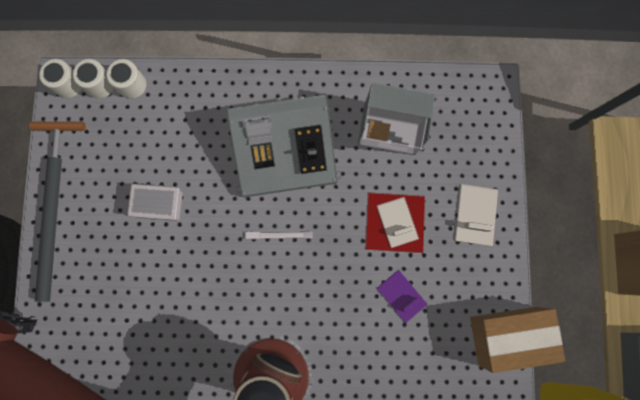

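View pics/wrist0.png

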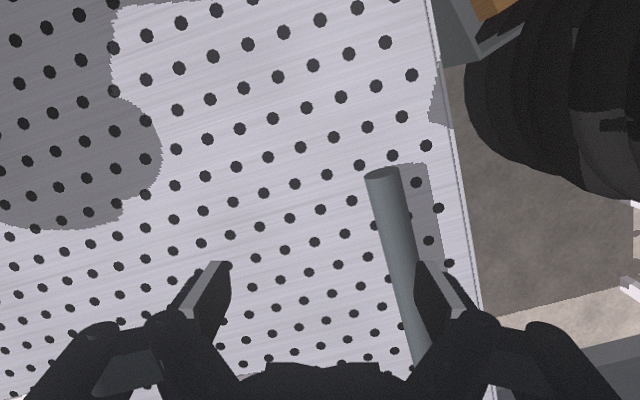

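Top view: white cover on the red mat at about (397,222), a bigger white plate off the mat at (478,214), and a purple one at (402,297). The first fits the description: white, smaller of the two white ones, on the mat. I'll check it in crops.

```bash
cat > h.py <<'E'
import numpy as np, cv2
from scipy.spatial.transform import Rotation as R
def rot(q): return R.from_quat([q[1],q[2],q[3],q[0]]).as_matrix()
def ray(f,uv):
    p=cv2.undistortPoints(np.array(uv,float).reshape(-1,1,2),f["intrinsics"],np.array(f["D"],float)).reshape(-1,2)
    d=np.c_[p[:,0],-p[:,1],-np.ones(len(p))]@rot(f["orientation"]).T
    return np.array(f["position"]),d/np.linalg.norm(d,axis=1,keepdims=True)
def onz(f,uv,z):
    o,d=ray(f,uv); return o+d*((z-o[2])/d[:,2])[:,None]
def tri(fs,uvs):
    A=np.zeros((3,3));b=np.zeros(3);L=[]
    for f,uv in zip(fs,uvs):
        o,d=ray(f,[uv]);d=d[0];P=np.eye(3)-np.outer(d,d);A+=P;b+=P@o;L.append((o,P))
    x=np.linalg.solve(A,b); return x,[np.linalg.norm(P@(x-o)) for o,P in L]
def proj(f,X):
    Rm=rot(f["orientation"]);c=(np.atleast_2d(X)-np.array(f["position"]))@Rm;c=c*[1,-1,-1]
    return cv2.projectPoints(c.reshape(-1,1,3),np.zeros(3),np.zeros(3),f["intrinsics"],np.array(f["D"],float))[0].reshape(-1,2)
def crop(f,x0,y0,x1,y1,s,name):
    im=cv2.resize(f["img"][y0:y1,x0:x1,::-1],None,fx=s,fy=s,interpolation=cv2.INTER_CUBIC)
    cv2.imwrite("pics/"+name+".png",im)
import pickle
def save(f,n): pickle.dump({k:np.array(v) for k,v in f.items()},open(n+".pkl","wb"))
def load(n): return pickle.load(open(n+".pkl","rb"))
E
python3 - <<'E'
from h import *
from plant import manip
t=manip.grab_frame("top");save(t,"top0");s=manip.grab_frame("scene");save(s,"scene0")
crop(t,220,85,350,205,6,"t_box");crop(t,350,180,510,330,5,"t_cov")
crop(s,270,180,470,370,4,"s_box");crop(s,120,220,300,395,4,"s_cov")
E
```

```text
(no output)
```

View pics/t_box.png

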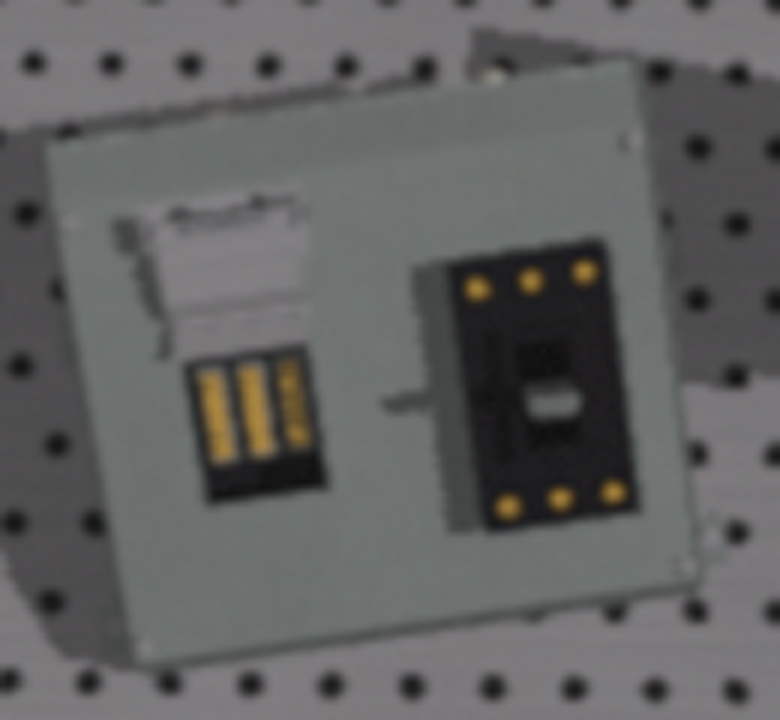

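View pics/t_cov.png

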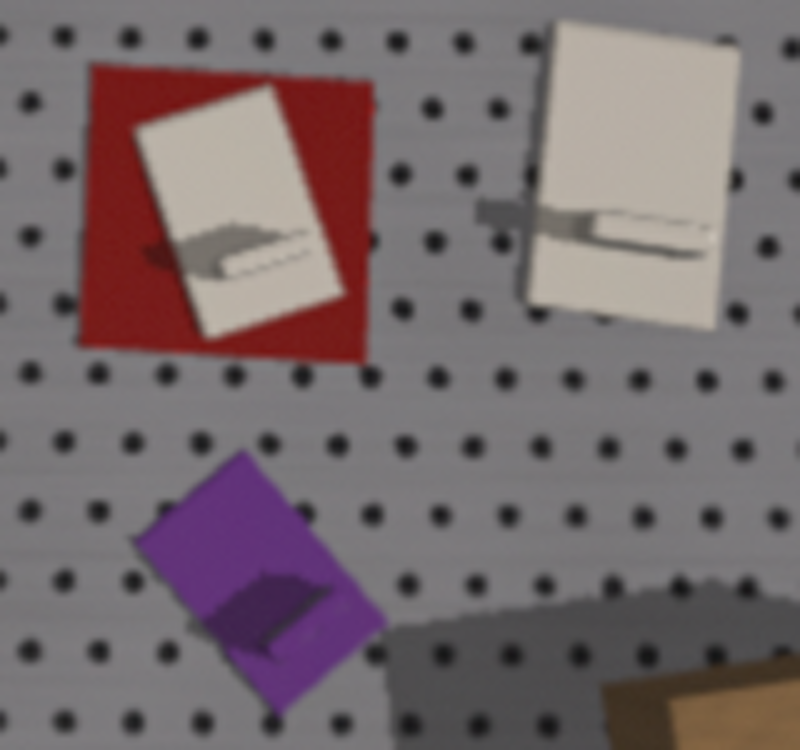

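View pics/s_box.png

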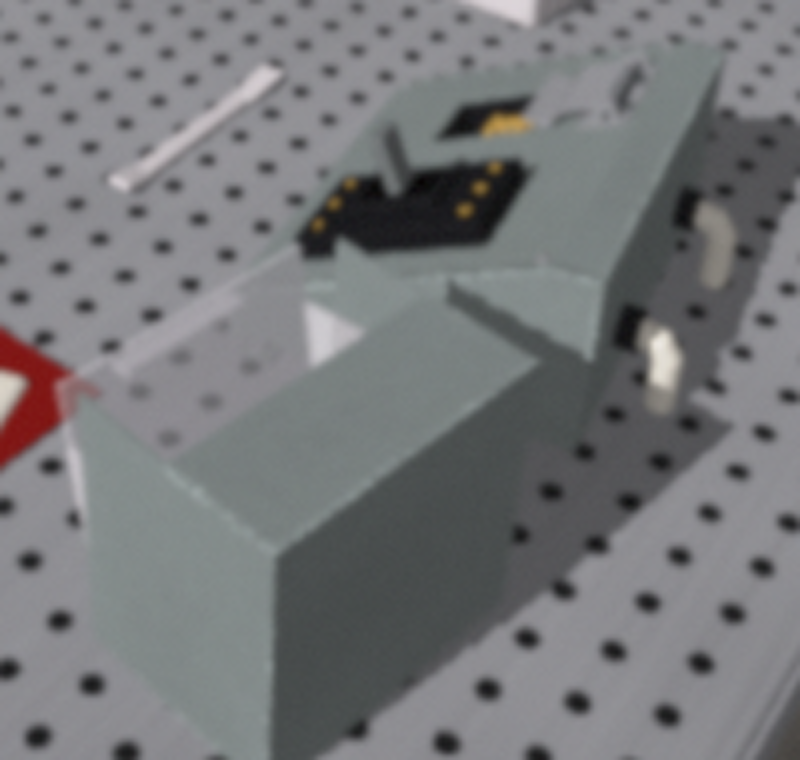

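View pics/s_cov.png

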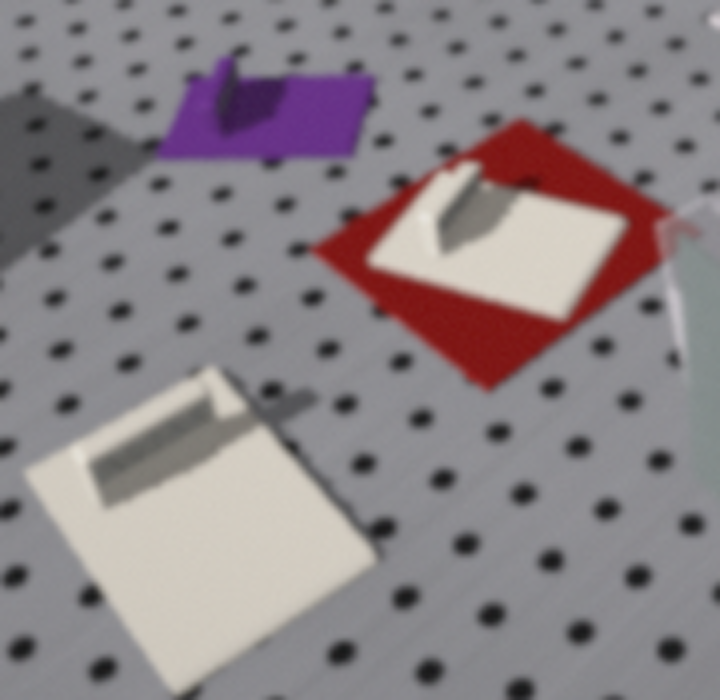

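The crops confirm it: the smaller white cover is on the red mat, with its bar at the end nearest the robot (top crop (265,255)) and its bevelled edge pointing up-left. The larger white plate is off the mat. Next I measure the box and cover from both views.

Run:
```python
from h import *
t=load("top0");s=load("scene0")
# gold blobs
def gold(f,box,):
    x0,y0,x1,y1=box;im=f["img"][y0:y1,x0:x1].astype(float)
    w=np.clip(im[:,:,0]-im[:,:,2]-35,0,None)
    n,l,st,c=cv2.connectedComponentsWithStats((w>8).astype(np.uint8))
    out=[]
    for i in range(1,n):
        ys,xs=np.nonzero(l==i);ww=w[ys,xs];out.append(((xs*ww).sum()/ww.sum()+x0,(ys*ww).sum()/ww.sum()+y0,st[i,4]))
    return np.array(out)
gt=gold(t,(290,118,332,178));gs=gold(s,(340,215,405,245))
print(gt.round(1).tolist());print(gs.round(1).tolist())
T=[(478,289),(532,280),(585,272),(508,507),(560,499),(614,492)]
S=[(495,167),(480,188),(465,210),(350,183),(335,204),(317,224)]
P=[]
for a,b in zip(T,S):
    a=np.array([a[0]/6+220-.4,a[1]/6+85-.4]);b=np.array([b[0]/4+270-.4,b[1]/4+180-.4])
    if len(gt): 
        k=np.argmin(np.linalg.norm(gt[:,:2]-a,axis=1)); a=gt[k,:2] if np.linalg.norm(gt[k,:2]-a)<2 else a
    if len(gs):
        k=np.argmin(np.linalg.norm(gs[:,:2]-b,axis=1)); b=gs[k,:2] if np.linalg.norm(gs[k,:2]-b)<2 else b
    x,e=tri([t,s],[a,b]);P.append(x);print(x.round(4),np.round(e,4))
P=np.array(P);c=P.mean(0);up=(P[:3]-P[3:]).mean(0);ac=P[0]-P[2]+P[3]-P[5]
print("c",c,"incl",np.degrees(np.arctan2(up[2],np.hypot(*up[:2]))),"yaw",np.degrees(np.arctan2(up[1],up[0])),np.degrees(np.arctan2(ac[1],ac[0]))-90)
yaw=np.arctan2(ac[1],ac[0])-np.pi/2
Rf=R.from_euler('zy',[yaw,-np.radians(25)]).as_matrix()
print("Rf cols",Rf)
O=c-Rf@[-5e-3,-75e-3,18.5e-3];print("O from screws",O)
# well on face plane
n=Rf[:,2]
for nm,uv in dict(well=[(185,363),(308,345),(330,487),(210,505)],low=[(147,665),(695,586)]).items():
    uv=np.array(uv)/6+[220-.4,85-.4];o,d=ray(t,uv)
    X=o+d*(((O-o)@n)/(d@n))[:,None]
    print(nm,(((X-O)@Rf)*1e3).round(1).tolist())
# cover : plate corners top & scene
T=[(135,128),(272,85),(345,293),(208,338)];S=[(565,320),(627,220),(470,165),(367,263)]
# order: lead-left, lead-right...
T=np.array(T)/5+[350-.4,180-.4];X=onz(t,T,.009);print("cov",X.round(4).tolist())
print("len",np.linalg.norm(X[0]-X[3]),np.linalg.norm(X[1]-X[2]),np.linalg.norm(X[0]-X[1]),np.linalg.norm(X[3]-X[2]))
S=np.array(S)/4+[120-.4,220-.4];print("scene cov",onz(s,S,.009).round(4).tolist())
```

```text
[[316.9, 129.9, 9.0], [299.0, 132.7, 12.0], [308.0, 131.3, 10.0], [321.8, 166.6, 11.0], [312.9, 167.7, 10.0], [304.2, 169.0, 10.0]]
[[393.3, 221.5, 5.0], [357.0, 225.5, 4.0], [389.7, 226.5, 7.0], [353.2, 230.5, 5.0], [385.8, 232.1, 9.0], [349.1, 235.6, 5.0]]
[ 0.6785 -0.0711  0.1154] [0.0002 0.0002]
[ 0.6826 -0.0959  0.1164] [0.0002 0.0002]
[ 0.6869 -0.1208  0.1165] [0. 0.]
[ 0.5853 -0.0871  0.0715] [0.0003 0.0003]
[ 0.5897 -0.1117  0.0716] [0.0001 0.0001]
[ 0.5937 -0.1364  0.0721] [0.0006 0.0006]
c [ 0.6361163  -0.10382887  0.09390577] incl 25.17176293037931 yaw 9.623182949371214 9.6343741859515
Rf cols [[ 0.89352505 -0.1516799  -0.42261826]
 [ 0.16736026  0.98589581  0.        ]
 [ 0.41665757 -0.0707295   0.90630779]]
O from screws [ 0.63702637 -0.02904988  0.07391765]
well [[30.7, 92.0, 0.0], [30.3, 32.9, -0.0], [-38.6, 34.3, -0.0], [-38.5, 92.8, -0.0]]
low [[-112.1, 137.8, -0.0], [-113.5, -132.0, -0.0]]
cov [[0.4942, -0.3017, 0.009], [0.5212, -0.3832, 0.009], [0.3985, -0.4245, 0.009], [0.3711, -0.3438, 0.009]]
len 0.13006892293091576 0.12946546045075114 0.08582611860757461 0.08526863512845775
scene cov [[0.5283, -0.3868, 0.009], [0.4986, -0.3042, 0.009], [0.3849, -0.3294, 0.009], [0.4034, -0.4282, 0.009]]
```

```bash
python3 -m crank '[[-2.53,2.7,0,0],[-2.53,2.7,0,0],[-2.53,2.7,0,0],[-2.53,2.7,0,0],[-2.53,2.7,0,0],[-2.53,2.7,0,0],[-2.53,2.7,0,0],[-2.53,2.7,0,0],[-2.53,2.7,0,0],[-2.53,2.7,0,0]]' && python3 -m crank '[[-2.53,2.7,0,0],[-2.53,2.7,0,0],[-2.53,2.7,0,0],[-2.53,2.7,0,0],[-3.62,0.93,0,0],[-3.62,0.93,0,0],[-3.62,0.93,0,0],[-3.62,0.93,0,0]]' && python3 -m crank '[[-3.62,0.93,0,0],[-3.62,0.93,0,0],[-3.62,0.93,0,0],[-3.62,0.93,0,0],[-3.62,0.93,0,0],[-3.62,0.93,0,0],[-3.62,0.93,0,0],[-3.62,0.93,0,0],[-3.62,0.93,0,0],[-3.62,0.93,0,0]]' && python3 -m crank '[[0,0,0,-0.99],[0,0,0,-0.99],[0,0,0,-0.99],[0,0,0,-0.99],[0,0,0,-0.99],[0,0,0,-0.99],[0,0,0,0]]'
cat > look.py <<'E'
import sys
from h import *
from plant import manip
n,k=sys.argv[1],sys.argv[2]
f=manip.grab_frame(n);save(f,k);cv2.imwrite(f"pics/{k}.png",f["img"][:,:,::-1])
s=manip.state();M=rot(s["tool_rot"])
print("t",s["time"],"tcp",s["tool_pos"].round(4),"xyaw",np.degrees(np.arctan2(M[1,0],M[0,0])).round(2),"tz",M[:,2].round(3),"F",s["contact_force"].round(2),"w",s["gripper_width"],"q",s["joint_pos"].round(2))
E
python3 look.py wrist w1
```

```text
time: 1.08
tool_pos: [0.366, 0.277, 0.2314]
tool_rot: [0.0, 0.802, 0.597, 0.0]
contact_force: [1.5, 0.7, 0.3]
gripper_width: 1.001
time: 1.75
tool_pos: [0.4335, -0.0005, 0.2314]
tool_rot: [0.0, 0.802, 0.597, 0.0]
contact_force: [1.8, -0.6, -0.5]
gripper_width: 1.0
time: 2.58
tool_pos: [0.4183, -0.3741, 0.2312]
tool_rot: [0.0, 0.803, 0.597, 0.0]
contact_force: [1.1, 1.3, 0.5]
gripper_width: 0.998
time: 3.17
tool_pos: [0.4187, -0.3722, 0.2311]
tool_rot: [-0.0, 0.581, 0.814, 0.0]
contact_force: [-1.3, -0.2, 0.6]
gripper_width: 1.001
t 3.2167 tcp [ 0.4188 -0.3722  0.2312] xyaw 108.8 tz [-0.  0. -1.] F [-0.28 -0.3  -0.4 ] w 1.0006876685591308 q [-0.86 -0.1   1.76  0.    1.48 -2.76]
```

View pics/w1.png

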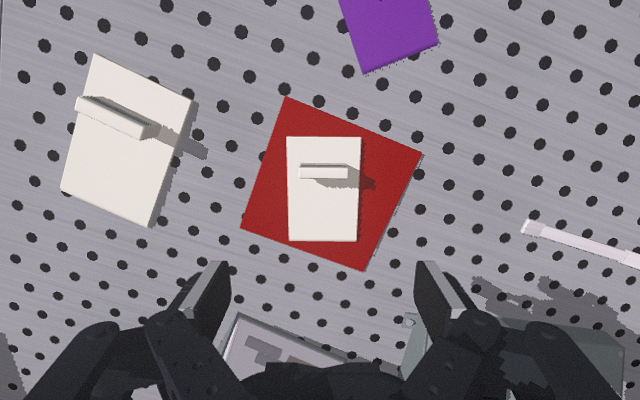

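Wrist view: the cover sits square in the image, plate corners near (287,137), (360,137), (357,241) and (289,241), bar top near (323,166). I'll refine that with masks and two views.

```bash
cat > cov.py <<'E'
from h import *
def whitequad(f,box):
    x0,y0,x1,y1=box;im=f["img"][y0:y1,x0:x1].astype(int)
    # red mat surround: non-red
    m=((im[:,:,1]>60)).astype(np.uint8)
    n,l,st,c=cv2.connectedComponentsWithStats(m);k=1+np.argmax(st[1:,4])
    ct=max(cv2.findContours((l==k).astype(np.uint8),cv2.RETR_EXTERNAL,cv2.CHAIN_APPROX_NONE)[0],key=cv2.contourArea)
    r=cv2.minAreaRect(ct);return cv2.boxPoints(r)+[x0,y0],ct
E
python3 - <<'E'
from cov import *
w=load("w1");t=load("top0");s=load("scene0")
W=np.array([(287,136.5),(360.5,136.5),(356.8,241.3),(289,241.3)])  # trail-?, 
X=onz(w,W,.009);print(X.round(4).tolist());c=X.mean(0)
print([np.linalg.norm(X[i]-X[(i+1)%4]).round(4) for i in range(4)])
e=(X[2]+X[3]-X[0]-X[1])/2;print("yaw",np.degrees(np.arctan2(e[1],e[0])))
u=e/np.linalg.norm(e);print("bar est",X[:2].mean(0)+.035*u, X[2:].mean(0)-.095*u)
T=np.array([(208,338),(345,293),(272,85),(135,128)])/5+[350-.4,180-.4]
S=np.array([(470,165),(367,263),(565,320),(627,220)])/4+[120-.4,220-.4]
print("proj of W pts in top",proj(t,X).round(1).tolist(),T.round(1).tolist())
# wrist px 0 : image left => world -y?; match
for i,j in ((0,1),(1,0),(2,3),(3,2)):
    print("top+wr",[a.round(4).tolist() if hasattr(a,'round') else np.round(a,4) for a in tri([t,w],[T[j],W[i]])], "sc+wr",[np.round(a,4).tolist() for a in tri([s,w],[S[j],W[i]])])
crop(w,260,110,400,260,5,"w1c")
E
```

```text
[[0.3982, -0.4214, 0.009], [0.3712, -0.3433, 0.009], [0.4936, -0.3009, 0.009], [0.5213, -0.381, 0.009]]
[np.float64(0.0827), np.float64(0.1295), np.float64(0.0848), np.float64(0.1296)]
yaw 18.635827453504536
bar est [ 0.41784431 -0.37116531  0.009     ] [ 0.4174229  -0.37130742  0.009     ]
proj of W pts in top [[417.6, 238.3], [391.0, 247.2], [376.3, 205.4], [403.3, 196.6]] [[391.2, 247.2], [418.6, 238.2], [404.0, 196.6], [376.6, 205.2]]
top+wr [[0.3967, -0.4208, 0.0233], array([0.0007, 0.0007])] sc+wr [[0.3983, -0.4232, 0.0027], [0.0016, 0.0016]]
top+wr [[0.3711, -0.3435, 0.0105], array([0., 0.])] sc+wr [[0.3761, -0.3341, 0.0029], [0.0092, 0.0092]]
top+wr [[0.4937, -0.3013, 0.0099], array([0.0005, 0.0005])] sc+wr [[0.4951, -0.3003, 0.0046], [0.0006, 0.0006]]
top+wr [[0.5201, -0.3818, 0.0127], array([0.0008, 0.0008])] sc+wr [[0.5238, -0.3817, 0.0027], [0.0011, 0.0011]]
```

View pics/w1c.png

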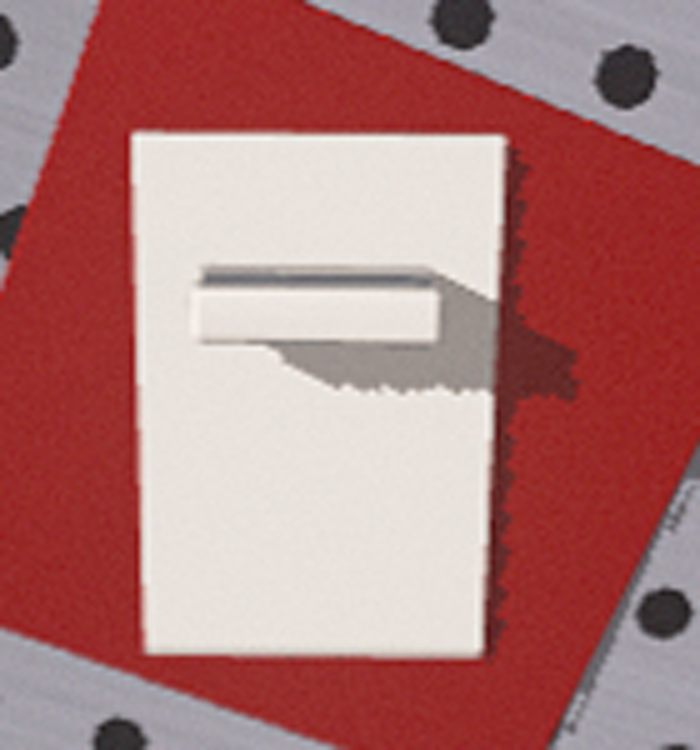

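```bash
python3 -m crank '[[0.13,-0.05,3.9,0.03],[0,0,3.9,0],[0,0,3.9,0],[0,0,3.9,0],[0,0,2.5,0],[0,0,1.5,0],[0,0,1.2,0],[0,0,0.7,0],[0,0,0,0]]' 1 && python3 -m crank '[[0,0,0,0],[0,0,0,0],[0,0,0,0],[0,0,0,0],[0,0,0,0],[0,0,0,0],[0,0,0,0],[0,0,0,0]]' 0 && python3 look.py scene s2; python3 -c "
from h import *;crop(load('s2'),120,160,340,320,3.6,'s2c')"
```

```text
time: 3.97
tool_pos: [0.4174, -0.3706, 0.0151]
tool_rot: [-0.001, 0.583, 0.812, 0.0]
contact_force: [0.2, -0.2, -0.2]
gripper_width: 1.002
time: 4.63
tool_pos: [0.4191, -0.3726, 0.0185]
tool_rot: [0.002, 0.583, 0.813, -0.0]
contact_force: [0.4, -0.1, 6.8]
gripper_width: 0.611
t 4.6833 tcp [ 0.4191 -0.3726  0.0185] xyaw 108.73 tz [ 0.003 -0.003 -1.   ] F [ 0.16 -0.45  6.74] w 0.6138750848903326 q [-0.86  0.13  1.91  0.    1.09 -2.76]
```

View pics/s2c.png

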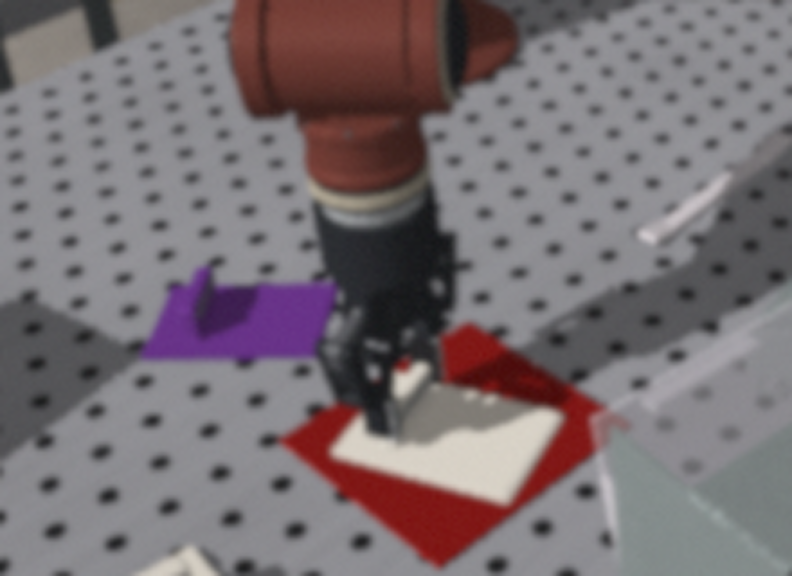

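Closing swung the pad tips forward onto the plate (6.7 N upward). I'll open, raise 13 mm and grip again, so the tips have room for the cover to tilt.

```bash
python3 -m crank '[[0,0,0,0],[0,0,-0.4,0],[0,0,-0.9,0],[0,0,0,0],[0,0,0,0]]' 1 && python3 look.py wrist w2 && python3 -m crank '[[0,0,0,0],[0,0,0,0],[0,0,0,0],[0,0,0,0],[0,0,0,0],[0,0,0,0],[0,0,0,0]]' 0; python3 look.py wrist w3
```

```text
time: 5.1
tool_pos: [0.4183, -0.3716, 0.0302]
tool_rot: [0.001, 0.583, 0.813, -0.0]
contact_force: [0.9, -0.3, 0.2]
gripper_width: 1.0
t 5.15 tcp [ 0.4181 -0.3713  0.0297] xyaw 108.74 tz [ 0.    -0.001 -1.   ] F [ 0.03 -0.28  0.41] w 0.9997650302466722 q [-0.86  0.11  1.91 -0.    1.12 -2.76]
time: 5.73
tool_pos: [0.4182, -0.3715, 0.0298]
tool_rot: [0.0, 0.583, 0.813, -0.0]
contact_force: [-0.5, -0.6, 3.9]
gripper_width: 0.6
t 5.7833 tcp [ 0.4182 -0.3715  0.0297] xyaw 108.74 tz [ 0.001 -0.001 -1.   ] F [-0.75 -0.73  3.41] w 0.597009907427166 q [-0.86  0.11  1.91  0.    1.12 -2.76]
```

View pics/w3.png

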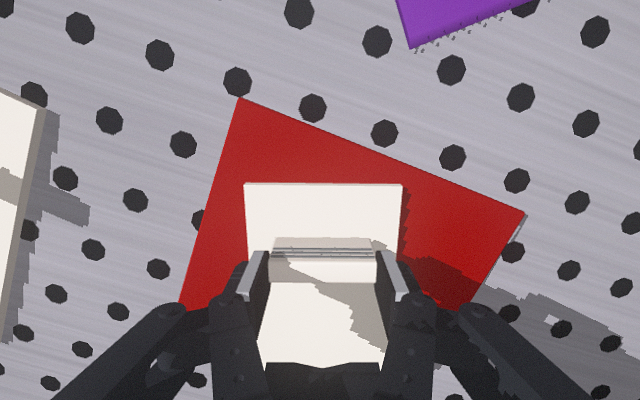

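```bash
python3 -m crank '[[0,0,-1,0],[0,0,-2,0],[0,0,-3,0],[0,0,-3,0],[0,0,-3,0],[0,0,-3,0],[0,0,-3,0],[0,0,-2,0],[0,0,0,0],[0,0,0,0]]'; python3 look.py scene s3
python3 - <<'E'
from h import *
t=load("top0");s=load("scene0")
crop(load("s3"),120,90,340,250,3.6,'s3c')
GT=np.array([[299.0,132.7],[308.0,131.3],[316.9,129.9],[304.2,169.0],[312.9,167.7],[321.8,166.6]])
GS=np.array([[393.3,221.5],[389.7,226.5],[385.8,232.1],[357.0,225.5],[353.2,230.5],[349.1,235.6]])
P=np.array([tri([t,s],[a,b])[0] for a,b in zip(GT,GS)])
c=P.mean(0);ac=P[0]-P[2]+P[3]-P[5];yaw=np.arctan2(ac[1],ac[0])-np.pi/2
Rf=R.from_euler('ZY',[yaw,-np.radians(25)]).as_matrix();n=Rf[:,2]
print(Rf.round(3))
O=c-Rf@[-5e-3,-75e-3,18.5e-3];print("O tri",O)
# alternative: top camera only with height from text
T=np.array([(185,363),(308,345),(330,487),(210,505),(147,665),(695,586)])/6+[220-.4,85-.4]
for O in (O,):
  for dz in (0,.003):
    o,d=ray(t,T);O2=np.array([O[0],O[1],0.0787+dz])
    X=o+d*(((O2-o)@n)/(d@n))[:,None];Y=((X-O2)@Rf)*1e3
    print(O2,Y.round(1).tolist(),"well centre",Y[:4].mean(0),"low mid",Y[4:].mean(0))
    # screws by plane
    o,d=ray(t,GT);q=O2+n*.0185;X=o+d*(((q-o)@n)/(d@n))[:,None];print("screws",(((X-O2)@Rf)*1e3).mean(0))
E
```

```text
time: 6.62
tool_pos: [0.4181, -0.3713, 0.2303]
tool_rot: [0.001, 0.582, 0.813, -0.0]
contact_force: [-0.5, -0.0, -0.9]
gripper_width: 0.598
t 6.6667 tcp [ 0.4175 -0.3706  0.2282] xyaw 108.74 tz [-0.001  0.001 -1.   ] F [ 0.67  0.19 -1.67] w 0.6009466413031544 q [-0.86 -0.1   1.77 -0.    1.48 -2.76]
[[ 0.894 -0.167 -0.417]
 [ 0.151  0.986 -0.071]
 [ 0.423  0.     0.906]]
O tri [ 0.63574047 -0.02778205  0.07925475]
[ 0.63574047 -0.02778205  0.0787    ] [[29.9, 89.9, -0.0], [29.8, 31.6, -0.0], [-38.8, 31.9, -0.0], [-38.8, 89.7, -0.0], [-111.9, 132.8, -0.0], [-113.7, -135.4, -0.0]] well centre [-4.50955206e+00  6.08050679e+01 -1.63522930e-13] low mid [-1.12823399e+02 -1.31647510e+00 -1.90799609e-13]
screws [ -4.97668149 -75.10189224  18.5       ]
[ 0.63574047 -0.02778205  0.0817    ] [[29.0, 89.8, 0.0], [28.9, 31.6, 0.0], [-39.6, 31.9, 0.0], [-39.6, 89.5, 0.0], [-112.5, 132.5, 0.0], [-114.3, -135.2, 0.0]] well centre [-5.29814813e+00  6.06754272e+01  1.38055370e-13] low mid [-1.13393327e+02 -1.32070278e+00  9.30162152e-14]
screws [ -5.75764635 -74.95514361  18.5       ]
```

View pics/s3c.png

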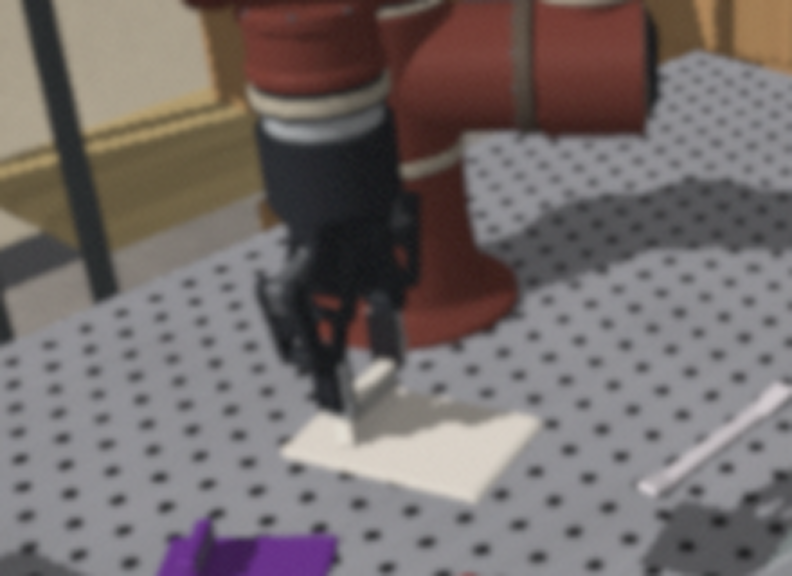

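Level in the grip. Carry it to over the lower face and square it to the box (yaw 9.6°).

```bash
python3 -m crank '[[1.5,1.15,0,0],[2.72,2.09,0,0],[2.72,2.09,0,0],[2.72,2.09,0,0],[2.72,2.09,0,0],[2.72,2.09,0,0],[2.72,2.09,0,0],[2.72,2.09,0,0],[2.72,2.09,0,0],[2.72,2.09,0,0]]' && python3 -m crank '[[2.72,2.09,0,0],[2.72,2.09,0,0],[1.5,1.15,0,0],[0,0,0,0.76],[0,0,0,0.76],[0,0,2,0],[0,0,2,0],[0,0,1,0],[0,0,0,0],[0,0,0,0]]'; python3 look.py scene s4; python3 look.py top t4;python3 -c "
from h import *;crop(load('s4'),300,100,500,280,3.6,'s4c');crop(load('t4'),200,85,350,235,4,'t4c')"
```

```text
time: 7.5
tool_pos: [0.5222, -0.0589, 0.226]
tool_rot: [-0.002, 0.583, 0.813, -0.001]
contact_force: [-0.1, -0.3, -0.8]
gripper_width: 0.599
time: 8.33
tool_pos: [0.5504, 0.0219, 0.1772]
tool_rot: [-0.002, 0.645, 0.764, -0.001]
contact_force: [-0.3, -0.0, -1.0]
gripper_width: 0.597
t 8.3833 tcp [0.5514 0.0218 0.1788] xyaw 99.62 tz [-0.001  0.    -1.   ] F [-0.52  0.06 -0.8 ] w 0.5976271657558486 q [-0.1  -0.08  1.84 -0.    1.39 -1.83]
t 8.4333 tcp [0.552  0.0217 0.1799] xyaw 99.61 tz [ 0.001 -0.    -1.   ] F [ 0.75 -0.55 -0.97] w 0.5970388086421826 q [-0.1  -0.08  1.83 -0.    1.39 -1.83]
```

View pics/s4c.png

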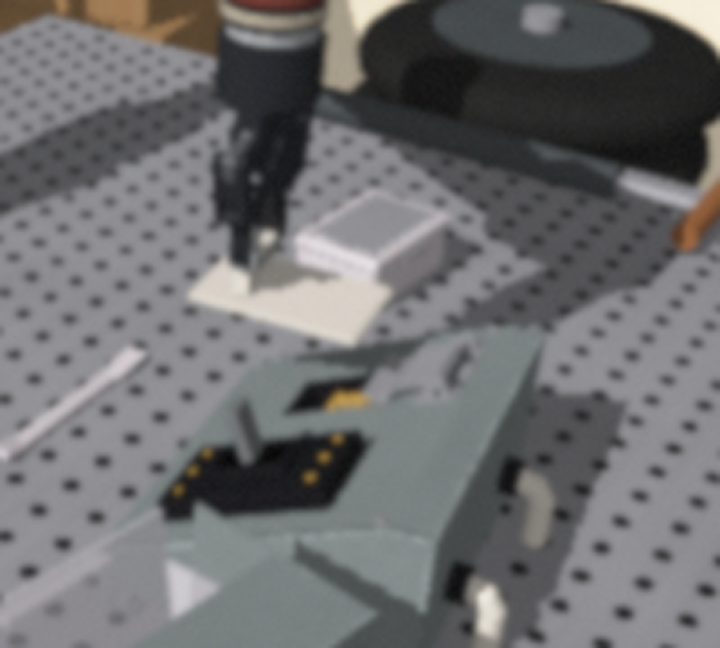

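View pics/t4c.png

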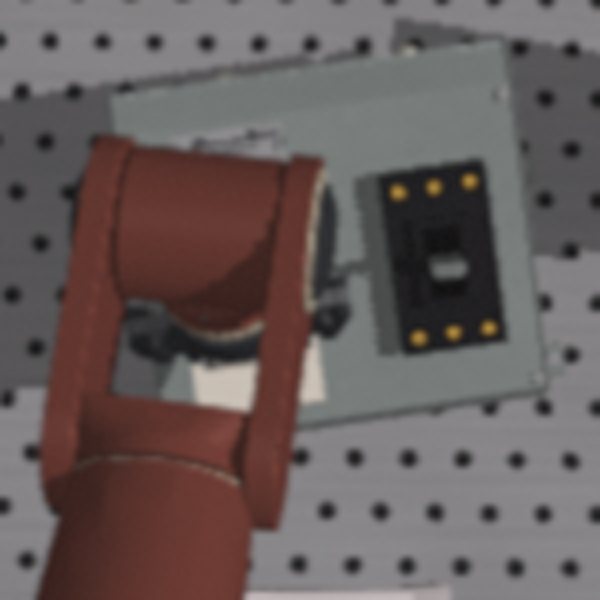

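```bash
python3 -m crank '[[-0.15,-0.15,1.5,0],[0,0,1.5,0],[0,0,1.5,0],[0,0,1.0,0],[0,0,0.5,0],[0,0,0,0]]';python3 -m crank '[[0,0,0.5,0],[0,0,0.5,0],[0,0,0.5,0],[0,0,0,0]]';python3 -m crank '[[0,0,0.5,0],[0,0,0.5,0],[0,0,0,0]]'; python3 look.py scene s5;python3 -c "
from h import *;crop(load('s5'),300,100,500,280,3.6,'s5c')"
```

```text
time: 8.93
tool_pos: [0.55, 0.0201, 0.1187]
tool_rot: [-0.001, 0.645, 0.764, -0.0]
contact_force: [-0.0, -0.4, -0.9]
gripper_width: 0.599
time: 9.27
tool_pos: [0.5501, 0.02, 0.1038]
tool_rot: [-0.0, 0.645, 0.764, -0.0]
contact_force: [-3.3, -0.8, 2.8]
gripper_width: 0.597
time: 9.52
tool_pos: [0.5499, 0.0199, 0.0936]
tool_rot: [-0.0, 0.645, 0.764, -0.001]
contact_force: [-5.3, -1.7, 2.5]
gripper_width: 0.6
t 9.5667 tcp [0.55   0.0199 0.0941] xyaw 99.61 tz [-0.001 -0.    -1.   ] F [-5.63 -1.79  2.38] w 0.5967082452682845 q [-0.1   0.    1.9  -0.    1.24 -1.84]
```

View pics/s5c.png

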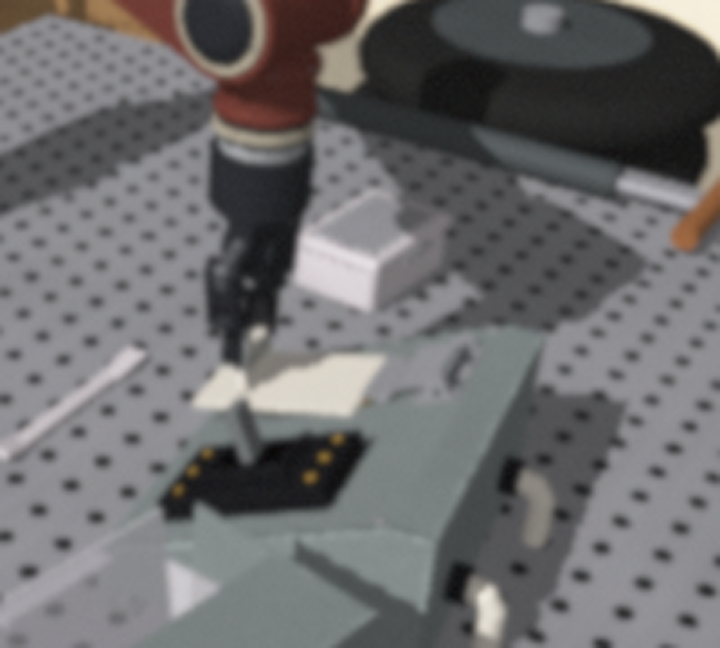

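```bash
python3 -c "
from h import *;f=load('s5');crop(f,350,170,450,230,8,'s5d')
O=np.array([.6357,-.0286,.080]);Rf=R.from_euler('ZY',[np.radians(9.63),-np.radians(25)]).as_matrix()
P=[[x,62+y,z] for x,z in ((20,3),(32,10),(48,0),(70,5)) for y in(-42,-32,32,42)]
for p,u in zip(P,proj(f,O+np.array(P)/1e3@Rf.T)):print(p,((u-[350,170])*8).round())
"
```

```text
[20, 20, 3] [359. 350.]
[20, 30, 3] [370. 335.]
[20, 94, 3] [433. 244.]
[20, 104, 3] [442. 230.]
[32, 20, 10] [386. 328.]
[32, 30, 10] [396. 313.]
[32, 94, 10] [458. 222.]
[32, 104, 10] [467. 208.]
[48, 20, 0] [440. 349.]
[48, 30, 0] [450. 334.]
[48, 94, 0] [510. 241.]
[48, 104, 0] [519. 227.]
[70, 20, 5] [498. 328.]
[70, 30, 5] [507. 312.]
[70, 94, 5] [566. 220.]
[70, 104, 5] [574. 206.]
```

View pics/s5d.png

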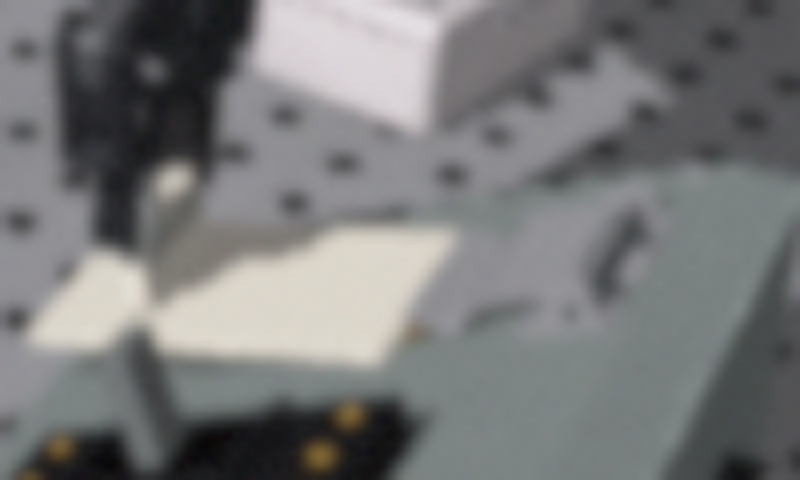

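The leading edge (385,365)-(460,230) is still just short of the lip, with a terminal visible in the gap at (412,330). Keep lowering.

```bash
python3 -m crank '[[0,-0.1,0.5,0],[0,-0.1,0.5,0],[0,0,0,0]]';python3 -m crank '[[0,0,0.4,0],[0,0,0.3,0],[0,0,0,0]]'; python3 look.py scene s6;python3 -c "
from h import *;crop(load('s6'),320,130,450,230,6,'s6c')"
```

```text
time: 9.82
tool_pos: [0.549, 0.0197, 0.0841]
tool_rot: [0.001, 0.645, 0.764, 0.001]
contact_force: [-1.4, -0.9, 2.6]
gripper_width: 0.597
time: 10.07
tool_pos: [0.5487, 0.0199, 0.0769]
tool_rot: [0.0, 0.645, 0.764, 0.0]
contact_force: [-1.5, -0.3, 2.0]
gripper_width: 0.596
t 10.1167 tcp [0.5487 0.0199 0.0772] xyaw 99.64 tz [ 0.  0. -1.] F [-1.73 -0.75  2.56] w 0.6011736161424359 q [-0.1   0.02  1.92  0.    1.2  -1.84]
```

View pics/s6c.png

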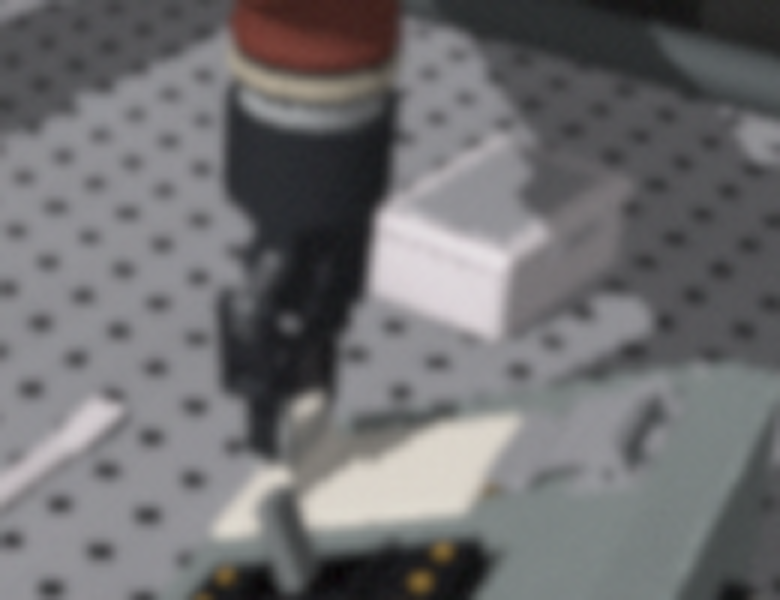

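```bash
python3 -m crank '[[0,0,0.2,0],[0,0,0.15,0],[0,0,0,0]]';python3 -m crank '[[0,0,0.15,0],[0,0,0,0],[0,0,0,0]]';python3 -m crank '[[0,0,0.15,0],[0,0,0,0],[0,0,0,0]]'
```

```text
time: 10.37
tool_pos: [0.5488, 0.0198, 0.0755]
tool_rot: [-0.0, 0.645, 0.764, -0.0]
contact_force: [-6.6, 0.3, 11.1]
gripper_width: 0.601
time: 10.62
tool_pos: [0.5488, 0.0198, 0.0754]
tool_rot: [-0.0, 0.645, 0.764, -0.0]
contact_force: [-10.6, 0.0, 18.5]
gripper_width: 0.6
time: 10.87
tool_pos: [0.5488, 0.0198, 0.0753]
tool_rot: [-0.001, 0.645, 0.764, -0.0]
contact_force: [-14.9, -0.3, 27.0]
gripper_width: 0.599
```

Seated flat (force normal to the face). Ease the pressure, then slide up the slope while watching the force.

```bash
python3 -m crank '[[0,0,-0.3,0],[0,0.36,-0.17,0],[0,0.36,-0.17,0],[0,0,0,0]]';python3 -m crank '[[0,0.36,-0.17,0],[0,0.36,-0.17,0],[0,0,0,0]]';python3 -m crank '[[0,0.36,-0.17,0],[0,0.36,-0.17,0],[0,0,0,0]]';python3 look.py scene s7;python3 -c "
from h import *;crop(load('s7'),320,130,450,230,6,'s7c')"
```

```text
time: 11.2
tool_pos: [0.5515, 0.0204, 0.0768]
tool_rot: [-0.004, 0.645, 0.764, -0.005]
contact_force: [-17.1, -2.1, 14.3]
gripper_width: 0.595
time: 11.45
tool_pos: [0.5578, 0.0216, 0.0798]
tool_rot: [-0.005, 0.645, 0.764, -0.005]
contact_force: [-18.1, -3.5, 13.4]
gripper_width: 0.601
time: 11.7
tool_pos: [0.5649, 0.0228, 0.0831]
tool_rot: [-0.005, 0.645, 0.764, -0.005]
contact_force: [-18.9, -3.9, 13.0]
gripper_width: 0.597
t 11.75 tcp [0.5649 0.0228 0.0831] xyaw 99.65 tz [-0.014 -0.002 -1.   ] F [-18.82  -2.64  13.67] w 0.596735416085315 q [-0.09  0.06  1.86 -0.    1.23 -1.83]
```

View pics/s7c.png

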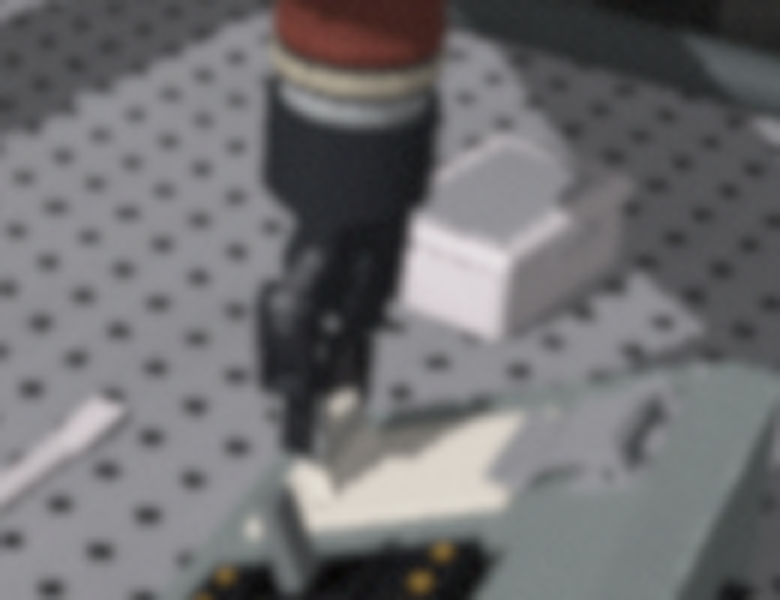

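The leading edge is now under the lip. Ease the normal force a little and carry on.

```bash
python3 -m crank '[[0,0.36,-0.29,0],[0,0.36,-0.17,0],[0,0,0,0]]';python3 -m crank '[[0,0.36,-0.17,0],[0,0.36,-0.17,0],[0,0,0,0]]';python3 -m crank '[[0,0.36,-0.17,0],[0,0.27,-0.13,0],[0,0,0,0]]'; python3 look.py scene s8;python3 -c "
from h import *;crop(load('s8'),320,130,450,230,6,'s8c')"
```

```text
time: 12.0
tool_pos: [0.5707, 0.024, 0.086]
tool_rot: [-0.006, 0.645, 0.764, -0.006]
contact_force: [-18.4, -3.7, 7.8]
gripper_width: 0.6
time: 12.25
tool_pos: [0.5788, 0.0254, 0.0898]
tool_rot: [-0.005, 0.645, 0.764, -0.005]
contact_force: [-16.9, -3.1, 6.7]
gripper_width: 0.597
time: 12.5
tool_pos: [0.5855, 0.0265, 0.093]
tool_rot: [-0.005, 0.645, 0.764, -0.005]
contact_force: [-14.6, -2.9, 6.8]
gripper_width: 0.6
t 12.55 tcp [0.5855 0.0265 0.093 ] xyaw 99.63 tz [-0.013 -0.001 -1.   ] F [-14.02  -1.99   7.05] w 0.6018539622257646 q [-0.08  0.09  1.81 -0.    1.25 -1.82]
```

View pics/s8c.png

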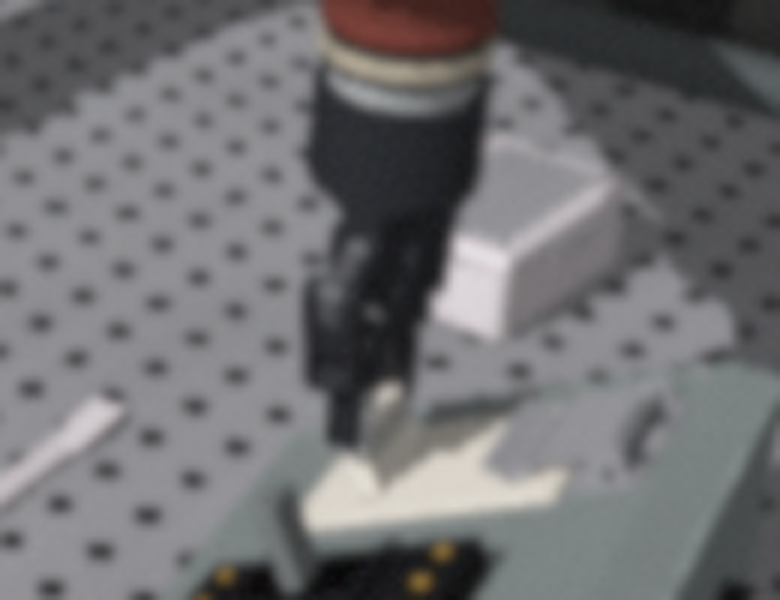

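```bash
python3 -m crank '[[0,0.27,-0.13,0],[0,0.09,-0.04,0],[0,0,0,0]]';python3 -m crank '[[0,0.18,-0.085,0],[0,0,0,0]]';python3 -m crank '[[0,0.18,-0.085,0],[0,0,0,0]]'
```

```text
time: 12.8
tool_pos: [0.5877, 0.0268, 0.094]
tool_rot: [-0.006, 0.645, 0.764, -0.006]
contact_force: [-18.4, -3.3, 7.3]
gripper_width: 0.599
time: 12.97
tool_pos: [0.5877, 0.0269, 0.094]
tool_rot: [-0.007, 0.645, 0.764, -0.008]
contact_force: [-22.5, -4.6, 8.3]
gripper_width: 0.6
time: 13.13
tool_pos: [0.5886, 0.0272, 0.0939]
tool_rot: [-0.008, 0.644, 0.765, -0.008]
contact_force: [-23.4, -5.7, 6.6]
gripper_width: 0.6
```

Force climbs with no motion, so it should be at the stop. Relax, open, lift off and inspect.

```bash
python3 -m crank '[[0,-0.3,0.14,0],[0,0,0,0]]';python3 -m crank '[[0,0,0,0],[0,0,0,0],[0,0,0,0],[0,0,0,0],[0,0,0,0]]' 1;python3 -m crank '[[0,0,-1,0],[0,0,-3,0],[0,-1,-4,0],[0,-4,-1,0],[0,-4,0,0],[0,-4,0,0],[0,-2,0,0],[0,0,0,0],[0,0,0,0]]'; python3 look.py wrist w9; python3 look.py top t9;python3 look.py scene s9;python3 -c "
from h import *;crop(load('s9'),320,170,450,260,6,'s9c');crop(load('t9'),220,85,350,205,6,'t9c')"
```

```text
time: 13.3
tool_pos: [0.5885, 0.0272, 0.0939]
tool_rot: [-0.005, 0.645, 0.764, -0.005]
contact_force: [-15.3, -3.0, 4.3]
gripper_width: 0.598
time: 13.72
tool_pos: [0.5947, 0.0276, 0.0973]
tool_rot: [0.0, 0.645, 0.764, 0.0]
contact_force: [-0.7, -1.1, 0.1]
gripper_width: 0.999
time: 14.47
tool_pos: [0.4464, 0.0023, 0.1882]
tool_rot: [0.001, 0.646, 0.764, 0.001]
contact_force: [0.5, 0.1, 0.5]
gripper_width: 0.998
t 14.5167 tcp [0.447  0.0024 0.1882] xyaw 99.61 tz [ 0.003 -0.    -1.   ] F [ 0.14 -0.75  0.48] w 1.000504783434209 q [-0.16 -0.37  2.06  0.    1.45 -1.9 ]
t 14.5667 tcp [0.4473 0.0024 0.188 ] xyaw 99.62 tz [ 0.002 -0.    -1.   ] F [ 0.43  0.48 -0.24] w 1.0013820258361628 q [-0.16 -0.37  2.06  0.    1.45 -1.9 ]
t 14.6167 tcp [0.4474 0.0025 0.1878] xyaw 99.63 tz [ 0.001 -0.    -1.   ] F [-0.24 -0.42 -0.45] w 0.9962471759378425 q [-0.16 -0.37  2.06  0.    1.45 -1.9 ]
```

View pics/w9.png

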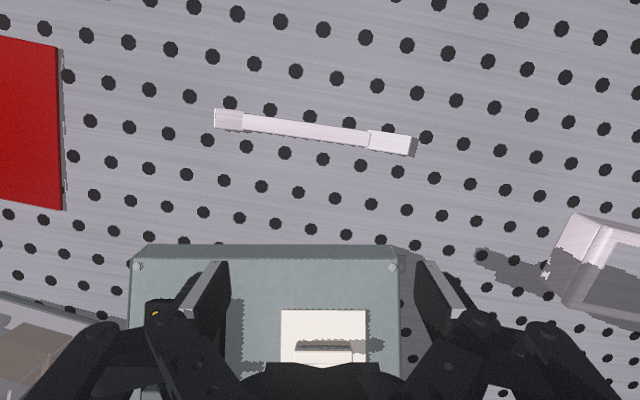

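View pics/t9c.png

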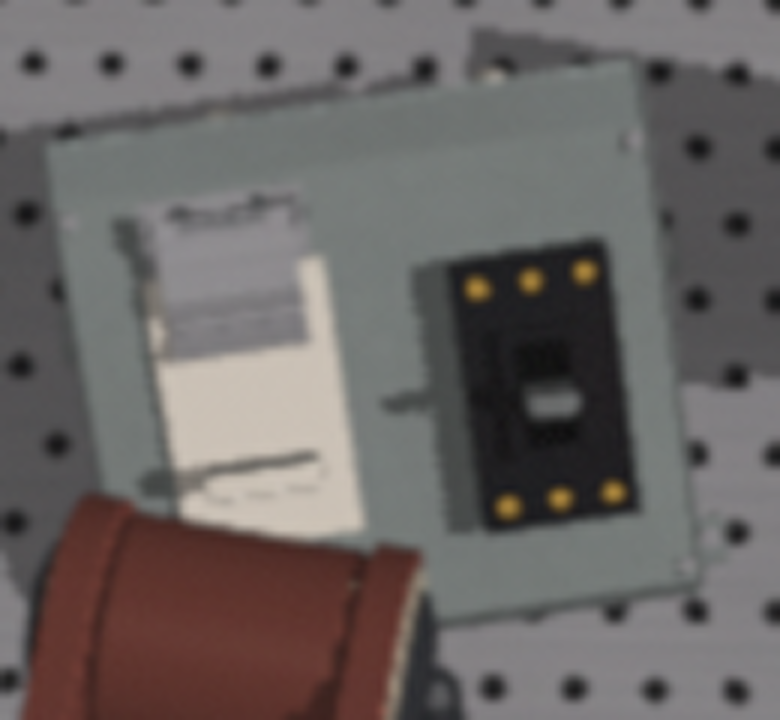

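View pics/s9c.png

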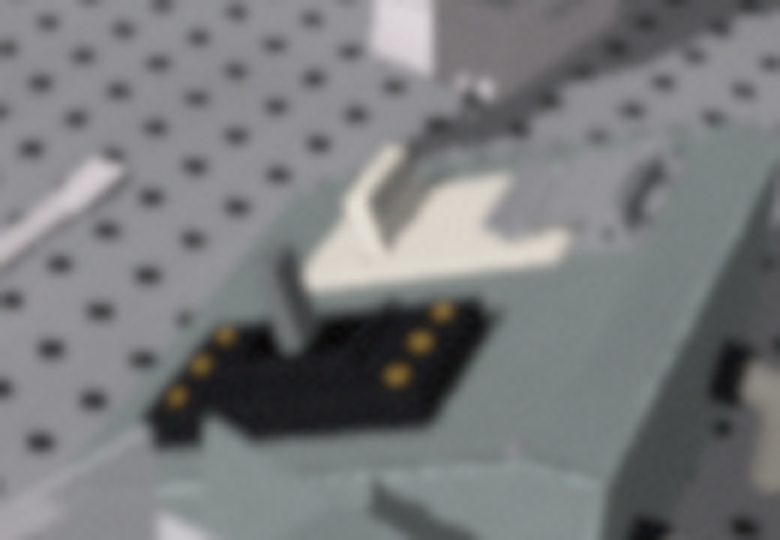

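Run:
```python
from h import *
f=load("t9");O=np.array([.6357,-.0286,.080]);Rf=R.from_euler('ZY',[np.radians(9.63),-np.radians(25)]).as_matrix();n=Rf[:,2]
def fr(uv,z):
    o,d=ray(f,uv);q=O+n*z/1e3;X=o+d*(((q-o)@n)/(d@n))[:,None];return ((X-O)@Rf*1e3).round(1)
c=lambda p:np.array(p,float)/6+[220-.4,85-.4]
print("lead R, trail R, trail Lvis, leadL",fr(c([(324,256),(366,528),(182,518),(148,283)]),5).tolist())
print("bar top ends",fr(c([(200,490),(322,468)]),35).tolist())
print("stop/ears ",fr(c([(178,212),(258,200),(300,220)]),10).tolist())
print("low corners",fr(c([(695,586)]),0).tolist())
crop(f,230,110,300,180,11,'t9d')
```

```text
lead R, trail R, trail Lvis, leadL [[70.1, 18.4, 5.0], [-60.2, 18.7, 5.0], [-42.1, 104.2, 5.0], [69.7, 100.9, 5.0]]
bar top ends [[-24.2, 91.4, 35.0], [-22.5, 34.1, 35.0]]
stop/ears  [[100.4, 81.4, 10.0], [100.4, 44.3, 10.0], [88.6, 26.7, 10.0]]
low corners [[-113.9, -134.5, 0.0]]
```

View pics/t9d.png

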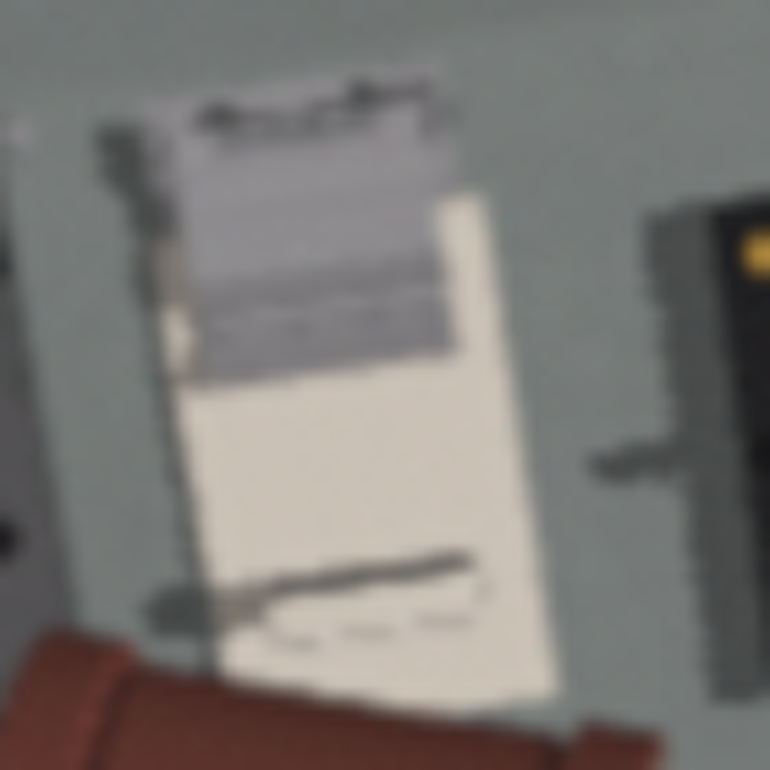

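The top view puts the cover edges at x = +70.1 and −60.2 mm of front, square and under the clip, which is the home position. Next the toggle: shut the fingers and go to its up-slope side.

```bash
python3 -m crank '[[0,0,-3,0],[-1.0,1.34,0,0],[-1.96,2.67,0,0],[-1.96,2.67,0,0],[-1.96,2.67,0,0],[-1.96,2.67,0,0],[-1.96,2.67,0,0],[-1.96,2.67,0,0],[-0.96,1.33,0,0],[0,0,0,0]]' 0;python3 -m crank '[[0,0,3,0],[0,0,2,0],[0,0,0,0],[0,0,0,0]]'; python3 look.py scene s10;python3 look.py wrist w10; python3 -c "
from h import *;crop(load('s10'),320,120,450,250,5,'s10c')"
```

```text
time: 15.45
tool_pos: [0.6566, -0.1032, 0.2156]
tool_rot: [-0.0, 0.646, 0.764, -0.0]
contact_force: [-0.5, 0.2, -0.7]
gripper_width: -0.001
time: 15.78
tool_pos: [0.6525, -0.1008, 0.165]
tool_rot: [-0.002, 0.645, 0.764, -0.001]
contact_force: [0.4, 0.1, 0.2]
gripper_width: -0.001
t 15.8333 tcp [ 0.6536 -0.1011  0.1671] xyaw 99.65 tz [-0.001  0.    -1.   ] F [-0.19  0.29  0.32] w -0.0018182519275899325 q [-0.27  0.18  1.58  0.    1.38 -2.01]
t 15.8833 tcp [ 0.6543 -0.1014  0.1685] xyaw 99.64 tz [ 0.002 -0.    -1.   ] F [ 0.31 -0.24  0.18] w -0.0016017077261729832 q [-0.27  0.18  1.58  0.    1.38 -2.01]
```

View pics/s10c.png

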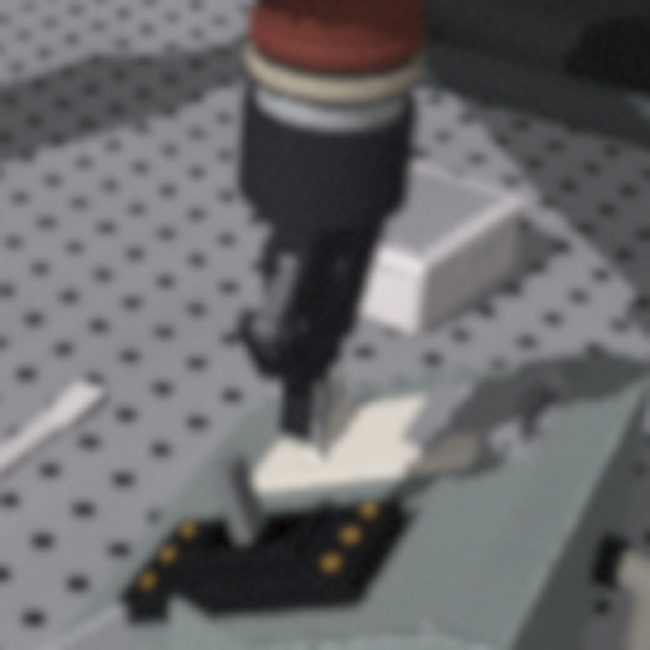

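View pics/w10.png

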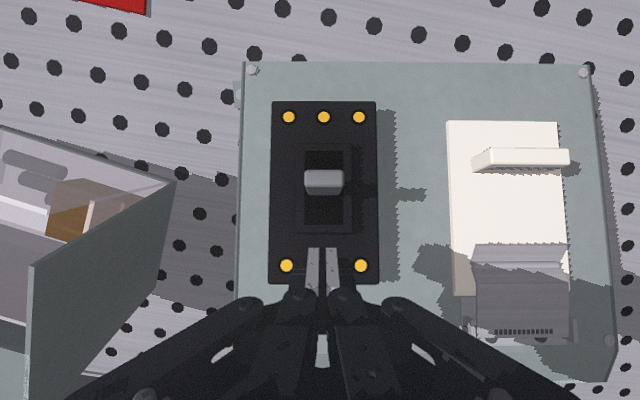

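Wrist view: the cover is square under the clip. The toggle tip is at (324,180), in line with the shut fingers at (322,250). I'll check how far the shut tips reach beyond the TCP.

Run:
```python
from h import *
from plant import manip
s=manip.state();print(s["tool_pos"],s["time"])
f=load("w10");M=rot(s["tool_rot"])
tcp=np.array([.6543,-.1014,.1685])
for v in(-.011,0,.011):
  for e in (-.013,0,.013): print(v,e,proj(f,tcp+M@[0,v,e]).round(0))
O=np.array([.6357,-.0286,.080]);Rf=R.from_euler('ZY',[np.radians(9.63),-np.radians(25)]).as_matrix()
for p in([-5,-75,66],[70,62,5],[70,20,5],[-60,20,5],[-60,104,5],[-40,-75,18],[-31,62,35],[-19,62,35]):print(p,proj(f,O+Rf@(np.array(p)/1e3)).round(1))
```

```text
[ 0.65429485 -0.10139334  0.16852688] 15.8833
-0.011 -0.013 [[322. 258.]]
-0.011 0 [[322. 245.]]
-0.011 0.013 [[322. 234.]]
0 -0.013 [[322. 279.]]
0 0 [[322. 265.]]
0 0.013 [[322. 253.]]
0.011 -0.013 [[322. 300.]]
0.011 0 [[322. 284.]]
0.011 0.013 [[322. 271.]]
[-5, -75, 66] [[321.7 174.9]]
[70, 62, 5] [[512.  294.4]]
[70, 20, 5] [[454.3 294.9]]
[-60, 20, 5] [[446.2 120. ]]
[-60, 104, 5] [[553.8 120.9]]
[-40, -75, 18] [[321.8 139.9]]
[-31, 62, 35] [[528.1 146. ]]
[-19, 62, 35] [[529.5 163.7]]
```

```bash
python3 -m crank '[[0,0,1.4,0],[0,0,1.3,0],[0,-0.5,1.0,0],[0,-0.6,1.0,0],[0,0,0,0]]';python3 -m crank '[[0,-0.5,0,0],[0,-0.5,0,0],[0,-0.5,0,0],[0,-0.3,0,0],[0,0,0,0]]';python3 -m crank '[[0,-0.2,0,0],[0,-0.2,0,0],[0,0,0,0]]';  python3 look.py scene s11; python3 -c "
from h import *;crop(load('s11'),320,120,450,250,5,'s11c')"
```

```text
time: 16.3
tool_pos: [0.6408, -0.1033, 0.1171]
tool_rot: [-0.002, 0.645, 0.764, -0.001]
contact_force: [0.8, -0.0, -0.7]
gripper_width: -0.003
time: 16.72
tool_pos: [0.6265, -0.1065, 0.1218]
tool_rot: [0.002, 0.645, 0.764, 0.002]
contact_force: [4.0, 0.2, 1.0]
gripper_width: 0.001
time: 16.97
tool_pos: [0.6227, -0.1072, 0.1218]
tool_rot: [0.002, 0.645, 0.764, 0.001]
contact_force: [5.1, 1.0, 0.9]
gripper_width: -0.0
t 17.0167 tcp [ 0.6226 -0.1072  0.1218] xyaw 99.62 tz [ 0.005 -0.001 -1.   ] F [4.05 0.67 0.28] w -0.0006011631837523582 q [-0.29  0.15  1.69  0.    1.29 -2.03]
```

View pics/s11c.png

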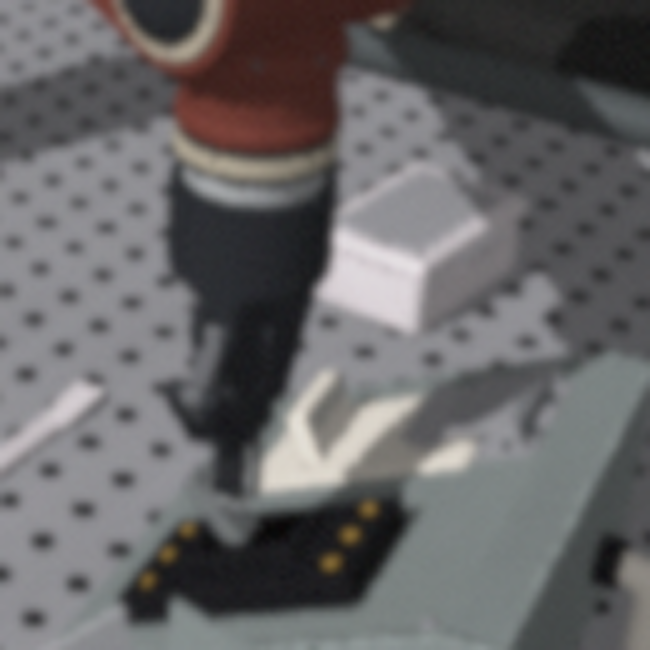

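```bash
python3 -m crank '[[0,-0.2,0,0],[0,0,0,0]]';python3 -m crank '[[0,-0.2,0,0],[0,0,0,0]]';python3 -m crank '[[0,-0.2,0,0],[0,0,0,0]]'; python3 -m crank '[[0,-0.2,0,0],[0,0,0,0]]'
```

```text
time: 17.18
tool_pos: [0.6213, -0.1075, 0.122]
tool_rot: [0.003, 0.645, 0.764, 0.002]
contact_force: [7.1, 1.2, 1.8]
gripper_width: -0.001
time: 17.35
tool_pos: [0.6204, -0.1077, 0.1228]
tool_rot: [0.004, 0.645, 0.764, 0.003]
contact_force: [9.9, 1.3, 1.1]
gripper_width: 0.001
time: 17.52
tool_pos: [0.6196, -0.108, 0.1235]
tool_rot: [0.005, 0.645, 0.764, 0.004]
contact_force: [11.1, 2.2, 1.1]
gripper_width: -0.002
time: 17.68
tool_pos: [0.6187, -0.1083, 0.1243]
tool_rot: [0.006, 0.645, 0.764, 0.005]
contact_force: [13.3, 3.7, 3.7]
gripper_width: -0.003
```

The tool rides up the toggle as force climbs, so it is at the hard stop. Back off, lift and check.

```bash
python3 -m crank '[[0,0.5,-0.5,0],[0,1.5,-1.5,0],[0,1,-3,0],[0,0,-3,0],[0,0,0,0],[0,0,0,0]]'; python3 look.py wrist w12;python3 look.py scene s12; python3 -c "
from h import *;crop(load('s12'),320,120,450,250,5,'s12c')"
```

```text
time: 18.18
tool_pos: [0.6436, -0.1039, 0.2029]
tool_rot: [0.002, 0.645, 0.764, 0.0]
contact_force: [-0.3, 0.4, -0.6]
gripper_width: -0.001
t 18.2333 tcp [ 0.6424 -0.1036  0.2004] xyaw 99.62 tz [-0.001 -0.    -1.   ] F [-0.01 -0.36 -0.53] w 0.0012292070593226203 q [-0.27  0.13  1.58 -0.    1.43 -2.01]
t 18.2833 tcp [ 0.6417 -0.1034  0.1989] xyaw 99.61 tz [-0.003  0.    -1.   ] F [-0.16  0.66 -0.37] w 0.004603984483115872 q [-0.27  0.13  1.58 -0.    1.43 -2.01]
```

View pics/w12.png

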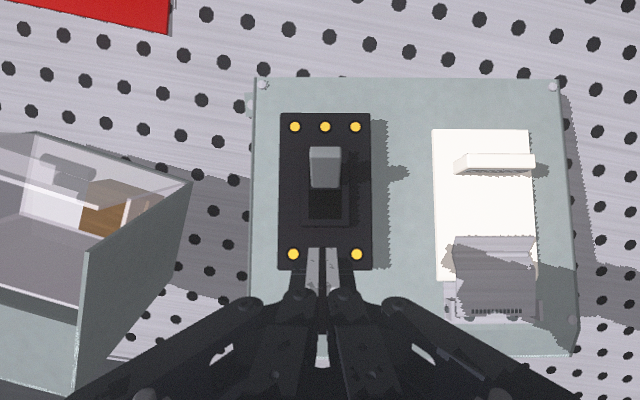

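View pics/s12c.png

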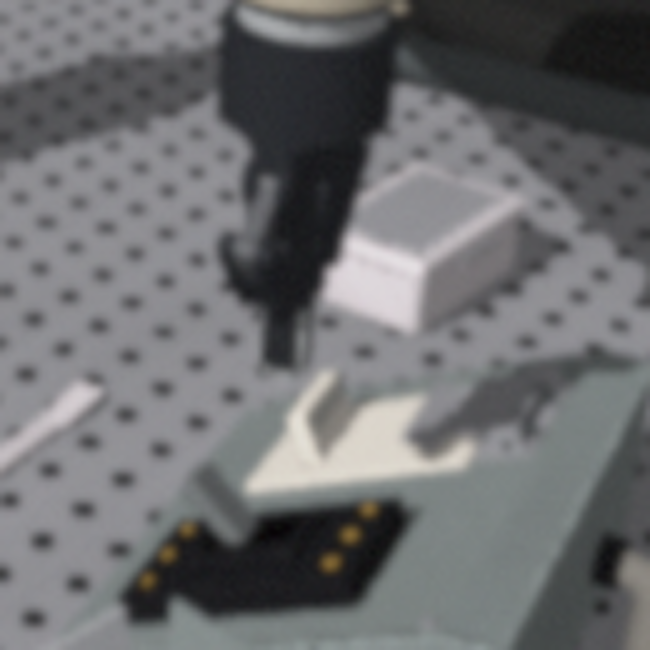

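```bash
cat > tg.py <<'E'
import sys
from h import *
f=load(sys.argv[1]);O=np.array([.6357,-.0286,.080]);Rf=R.from_euler('ZY',[np.radians(9.63),-np.radians(25)]).as_matrix()
for j in (0,.05,.1,.15,.6,.66,.69,.72,.76):
    a=j-.38;d=np.array([np.sin(a),0,np.cos(a)]);e=np.array([np.cos(a),0,-np.sin(a)]);p=np.array([-5,-75,14.])
    print(j,[proj(f,O+Rf@((p+52*d+k*e)/1e3)).round(1).tolist()[0] for k in(-5,5)])
crop(f,270,100,380,240,4,sys.argv[1]+"c")
E
python3 tg.py w12
```

```text
0 [[323.5, 144.6], [323.5, 156.4]]
0.05 [[323.5, 147.5], [323.5, 159.8]]
0.1 [[323.5, 150.5], [323.5, 163.3]]
0.15 [[323.5, 153.6], [323.5, 166.9]]
0.6 [[323.5, 186.8], [323.5, 201.7]]
0.66 [[323.5, 191.5], [323.5, 206.3]]
0.69 [[323.5, 193.8], [323.5, 208.5]]
0.72 [[323.5, 196.2], [323.5, 210.7]]
0.76 [[323.5, 199.3], [323.5, 213.6]]
```

View pics/w12c.png

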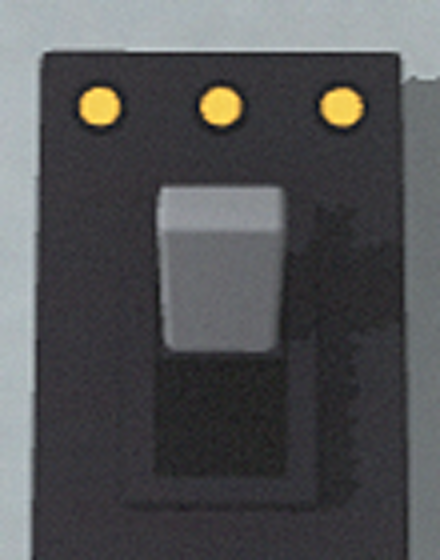

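Toggle edges at rows 146/158 match the drawing for fully off (about 0.02–0.03 rad), and the finger slid at 48° along a stationary toggle. Now go to the down-slope side and throw it on.

```bash
python3 -m crank '[[0,-2.3,0,0],[0,-2.3,0,0],[0,-2.3,0,0],[0,0,3,0],[0,0,3,0],[0,0,1.8,0],[0,0,0.9,0],[0,0,0,0],[0,0,0,0]]'; python3 -m crank '[[0,0.7,0,0],[0,0.7,0,0],[0,0.7,0,0],[0,0.7,0,0],[0,0,0,0]]'; python3 look.py scene s13;python3 -c "
from h import *;crop(load('s13'),320,120,450,250,5,'s13c')"
```

```text
time: 19.03
tool_pos: [0.5741, -0.1148, 0.1122]
tool_rot: [-0.001, 0.645, 0.764, -0.0]
contact_force: [-0.2, 1.4, 0.3]
gripper_width: -0.004
time: 19.45
tool_pos: [0.6015, -0.1122, 0.1174]
tool_rot: [-0.001, 0.645, 0.764, -0.003]
contact_force: [-8.4, -2.3, 7.0]
gripper_width: -0.001
t 19.5 tcp [ 0.6027 -0.1118  0.1169] xyaw 99.61 tz [-0.001 -0.003 -1.   ] F [-7.41 -1.92  5.41] w -0.0005476278536984095 q [-0.3   0.12  1.74 -0.    1.28 -2.04]
```

View pics/s13c.png

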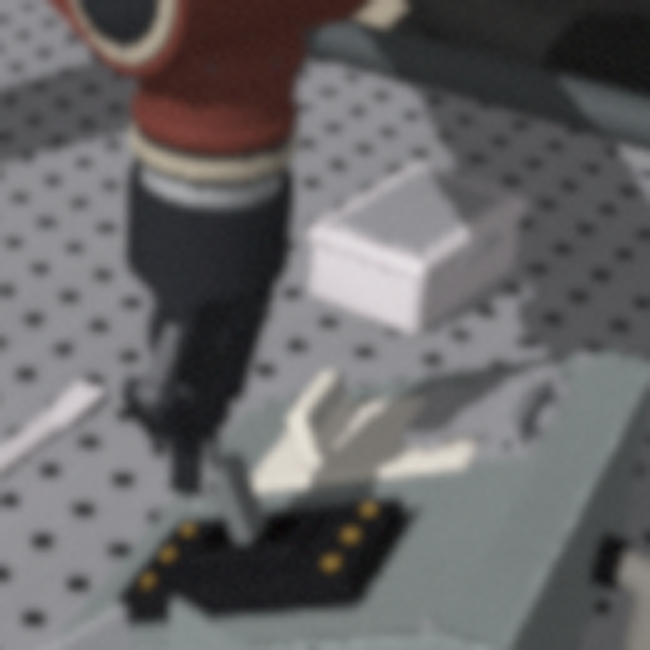

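```bash
python3 -m crank '[[0,0.6,0,0],[0,0.6,0,0],[0,0.4,0,0],[0,0,0,0]]'; python3 -m crank '[[0,0.3,0,0],[0,0,0,0]]'; python3 -m crank '[[0,0.3,0,0],[0,0,0,0]]'; python3 -m crank '[[0,0.2,0,0],[0,0,0,0]]'
```

```text
time: 19.83
tool_pos: [0.6191, -0.1084, 0.1155]
tool_rot: [0.001, 0.645, 0.764, -0.001]
contact_force: [-5.6, -1.4, 3.7]
gripper_width: 0.002
time: 20.0
tool_pos: [0.6192, -0.1083, 0.1154]
tool_rot: [-0.002, 0.645, 0.764, -0.004]
contact_force: [-17.6, -2.3, 11.6]
gripper_width: 0.002
time: 20.17
tool_pos: [0.6193, -0.1084, 0.1155]
tool_rot: [-0.005, 0.645, 0.764, -0.006]
contact_force: [-29.2, -4.3, 19.0]
gripper_width: -0.0
time: 20.33
tool_pos: [0.6193, -0.1084, 0.1154]
tool_rot: [-0.007, 0.645, 0.764, -0.008]
contact_force: [-37.1, -5.0, 22.4]
gripper_width: 0.003
```

Hard stop where predicted (37 N with no motion). Back off, lift and check.

```bash
python3 -m crank '[[0,-1.2,0,0],[0,-2,0,0],[0,-1.5,-2,0],[0,0,-4,0],[0,0,-3,0],[0,2,0,0],[0,3,0,0],[0,2,0,0],[0,0,0,0],[0,0,0,0]]'; python3 look.py wrist w14;python3 look.py scene s14;python3 look.py top t14; python3 tg.py w14
```

```text
time: 21.17
tool_pos: [0.6501, -0.1022, 0.2041]
tool_rot: [0.001, 0.645, 0.764, 0.0]
contact_force: [-0.3, -0.6, 0.3]
gripper_width: -0.004
t 21.2167 tcp [ 0.6493 -0.1023  0.2038] xyaw 99.65 tz [ 0.001 -0.    -1.   ] F [-0.2   0.18 -0.05] w -0.0015687736888168496 q [-0.27  0.14  1.56 -0.    1.44 -2.01]
t 21.2667 tcp [ 0.6488 -0.1024  0.2035] xyaw 99.63 tz [ 0. -0. -1.] F [-0.93 -0.37  0.  ] w -0.003111548169161203 q [-0.27  0.14  1.56 -0.    1.44 -2.01]
t 21.3167 tcp [ 0.6485 -0.1024  0.2034] xyaw 99.62 tz [ 0. -0. -1.] F [-0.27 -0.34  0.3 ] w 0.00164441786941006 q [-0.27  0.14  1.56 -0.    1.44 -2.01]
0 [[322.6, 134.7], [322.5, 146.2]]
0.05 [[322.6, 137.5], [322.5, 149.6]]
0.1 [[322.6, 140.4], [322.5, 153.1]]
0.15 [[322.6, 143.5], [322.5, 156.7]]
0.6 [[322.5, 176.5], [322.5, 191.6]]
0.66 [[322.5, 181.3], [322.5, 196.2]]
0.69 [[322.5, 183.6], [322.5, 198.5]]
0.72 [[322.5, 186.0], [322.5, 200.7]]
0.76 [[322.5, 189.1], [322.5, 203.6]]
```

View pics/w14.png

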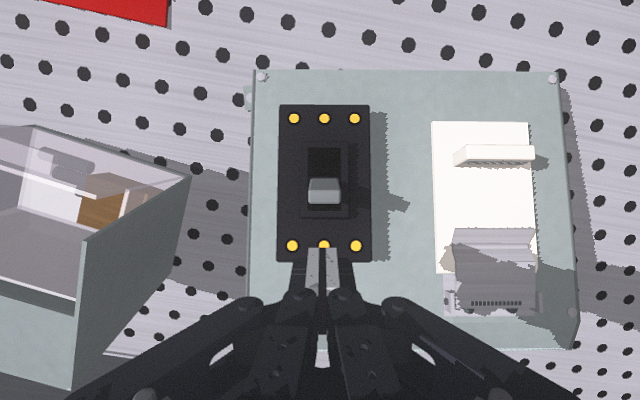

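View pics/w14c.png

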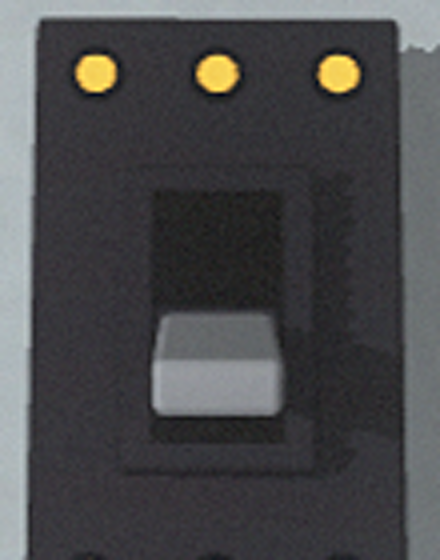

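View pics/s14.png

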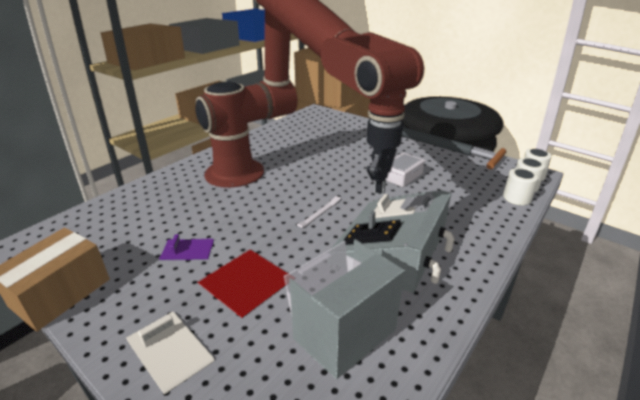

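Run:
```python
from h import *
f=load("w14");O=np.array([.6357,-.0286,.080]);Rf=R.from_euler('ZY',[np.radians(9.63),-np.radians(25)]).as_matrix();n=Rf[:,2]
o,d=ray(f,[(431.5,122),(528,122),(435.5,273)]);q=O+n*.005
print((((o+d*(((q-o)@n)/(d@n))[:,None])-O)@Rf*1e3).round(1))
a,b=load("scene0")["img"].astype(int),load("s14")["img"].astype(int)
for nm,(x0,y0,x1,y1) in dict(lever=(295,190,345,230),bin=(285,255,400,370)).items(): print(nm,np.abs(a-b)[y0:y1,x0:x1].mean().round(2))
from plant import manip
manip.job_done()
```

```text
[[-59.   20.4   5. ]
 [-59.6 106.3   5. ]
 [ 70.7  18.7   5. ]]
lever 0.77
bin 0.82
the job is handed in; nothing more can be done
```

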